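# Load a battery module over the lip of a charging cradle

## Task

Load the battery module into the charging cradle the way heavy packs are loaded: tip its nose up so that the front edge rests on the cradle's raised lip while the tail still stands on the bench, then slide it in over the lip without ramming the lip or ever carrying the module clear of bench and cradle, until it lies flat behind the lip. Then push it home by feel onto the sprung contacts under the hood with about 15 N, held for a moment (they are set at a different depth each time; 25 N on them bends them), and leave it there, touching the contacts. Leave the other things where they are.

Things in the scene. Friction and masses are not known exactly. Their poses are not given: they have to be found in the camera images.
- module: loose battery module, plain dark box 130 long (x) x 54 wide (y) x 44 mm high, about 0.5 kg, silver plate on top. Origin: centre of its underside; x points to its nose, the end with two brass strips that goes in first (four white bars on top are near it), z up; nose and tail faces 65 mm from the origin. It starts flat before the lip, nose roughly towards it. Sliding it takes 2 to 6 N
- nose_edge (a point): middle of the module's lower nose edge, 65 mm ahead of its origin
- tail_edge (a point): middle of the module's lower tail edge, 65 mm behind its origin
- cradle: fixed charging cradle: steel floor 3 mm thick, two upright aluminium cheeks 59 mm apart inside, tops 36 mm above the bench, flared to 73 mm at the mouth (flares end 30 mm behind the lip). Origin: on the bay's centre line at bench level, at the lip's inner (bay side) face; x points into the bay, z up. Open above from the lip to x = 107 mm, where the hood begins
- lip: raised lip (threshold) across the cradle's mouth, same frame as the cradle: round-topped steel bar, x = -8 to 0 mm, 86 mm wide, top 14 mm above the bench and 11 mm above the bay floor. It keeps the module from sliding out
- hood: grey hood, same frame as the cradle, x = 107 to 207 mm, top 69 mm above the bench (brass thumb screw to 82); mouth 69 mm wide, its roof 64 mm above the bench. Inside, a sprung contact plate meets the nose face; its free face is clamped somewhere between x = 134 and 150 mm, unmeasured. It gives with about 3 N plus 3 N per mm, up to 8.5 mm
- heat_sink: bystander: bare finned heat sink, 50 x 50 x 21 mm, beside the cradle on the side away from the robot. Origin: centre of underside
- tape: bystander: small roll of tape lying flat, 60 mm across, 18 mm high, beside the cradle's mouth on the side away from the robot. Origin: centre of underside
- pliers: bystander: pliers lying flat, 140 x 42 x 11 mm, on the robot's side of the cradle. Origin: centre of underside

How it is judged:
By the outcome, as a careful person would: the job done as asked, in the order asked, and still so for the second after the job is handed in, with the robot touching nothing.
It also fails if it takes over 70 s, if anything falls off the work surface, if the arm or the gripper's body presses on something with over 40 N, if the wrist force passes 120 N, or if a joint passes its speed limit or range.

## Robot

A 7-joint arm with a two-finger parallel gripper is mounted at the origin on a cart in front of the work surface, level with it; the furniture and walls round the work are solid. World frame = base frame: x ahead of the robot, y to its left, z up, the work surface at z = 0. Lengths are in m, angles in rad, forces in N, time in s.
With the tool pointing down it reaches from about 0.4 to 0.85 m from the base axis. Payload 10.4 kg.
Tool frame: the origin (TCP) lies midway between the tips of the shut fingers; the grasp point (between the pads) lies 19 mm behind it; z points along the fingers, y is the line along which they close (so a half turn about z gives the same grasp; the last joint's range is limited). The gripper opens to 85 mm and grips with 20 to 120 N. Pads are 22 mm wide; open, the fingers measure 114 mm over their backs; the gripper's body (76 mm by 85 mm) begins 54 mm behind the grasp point. The pads swing forward as they close: fully open they stand 13 mm farther back than shut.
Start: joints at [-1.197, 0.332, -0.065, 1.46, 0.022, 1.35, -0.088], TCP at [0.242, 0.576, 0.231] pointing down, gripper open.
Joint ranges: [-2.6, 2.6], [-0.5, 2.12], [-1.47, 1.34], [0.16, 2.42], [-1.27, 4.41], [0.06, 2.06], [-2.6, 2.6]. Speed limits (rad/s): [2.22, 2.22, 2.79, 2.79, 3.14, 3.14, 3.14].

## Interface

Orientations are given as a unit quaternion [x, y, z, w].
In Python, from workcell import get_obs, camera, camera_params, hand_in gives the robot as it stands.
- The arm moves only by the tool carry_out, never from a script. Its argument "commands" is a list that holds one entry, the list of rows, each a list of 6 numbers: the shift along the tool's x, y, z in units of 40 mm (1.0 is 40 mm), then the turn, a rotation vector about the tool's x, y, z in units of 6 degrees (1.0 is 6 degrees). In form: [[[x, y, z, ax, ay, az], ...]]. A call has 1 to 20 rows; each row shifts and turns the commanded pose from where the row before left it, along the tool's axes as they then stand; what a row does not reach is not made up. A row lasts 1/12 s, in which the tool goes at most 41.7 mm and 7.16 degrees, less where a joint would pass 70% of its speed; a pose out of reach is approached as far as the arm can. A call is refused whole if a number of a shift passes 1 or a number of a turn 1, either way. A call with a gripper value outside its range is refused whole. "hand" is the closure, from -1 (fully open) to 1 (shut), set as the call begins (left out, the last holds). The fingers move at their own pace and stop on an object; "force" is the grip in N (left out, the last holds). Time passes only in rows, so rows that do not move let the fingers close. It gives the time, the measured TCP pose, the force, the opening and the grip force at its end, in the units of the state.
- get_obs(): the state, without advancing time (a new reading comes with each control period).
- camera(name): name is "scene" or "side" or "wrist"; returns the picture (384x512x3 uint8, red, green, blue); there is no depth.
- camera_params(name): a dict with "mtx" (3x3 intrinsics, pixels), "R" (3x3) and "t" (3): a world point X has camera coordinates R X + t. Camera axes: x right, y down, z forward; pixel columns grow to the right and rows downward; lengths in m; the calibration is good to about 2 mm. A picture is of the moment at which its call begins: read the wrist's pose just before it. camera_params takes no time and is no camera call; for the wrist camera it gives the pose at the moment of the call.
- hand_in(): hands the job in; it is judged then, once.
The state is a dict: "clock": time; "joint_pos": joint angles; "joint_velocities": joint speeds; "tau": joint torques, N m; "position": TCP position; "ee_rot": TCP orientation; "ft_force": force on the tool from outside, world axes, zero at the start; "torque": the same for the moment, N m; "grip_width": opening from 0.0 (shut) to 1.0 (fully open); "grasp_force": force on a finger pad.
Only numpy, scipy, OpenCV 4.12 (cv2) and the standard library are available. Lean on these libraries where they do the work, as an engineer would, in place of code of your own. Each camera call takes 0.05 s, during which the arm holds its last target. There are 200 camera calls.

## Working session

There is one attempt and no reset: what is moved stays moved. The work goes in short steps, Python scripts to look and compute and a tool call to move; the robot and the scene stay as the last step left them, time stands still between calls to the robot, and variables do not carry over. Pictures are saved under pics/ and viewed, at most 10 in all, crops included, and the job is handed in when it is done.

Besides the shell and the picture viewer there is one more tool, called after "Request:" as a command line: name --argument value ..., lists and objects as JSON in quotes. carry_out: Moves the arm, as the interface text tells. Its arguments: {"type":"object","properties":{"commands":{"type":"array"},"hand":{"type":"number"},"force":{"type":"number"}},"required":["commands"]}

```bash
mkdir -p pics; python3 - <<'E'
from workcell import *
import cv2
o=get_obs(); print(o)
for n in ("scene","side"):
    im=camera(n); cv2.imwrite(f"pics/{n}0.png",im[:,:,::-1]); p=camera_params(n); print(n,p)
E
```

```text
{'clock': 0.0, 'joint_pos': array([-1.19659724,  0.33284146, -0.06467595,  1.46095262,  0.02159804,
        1.34991214, -0.08849371]), 'joint_velocities': array([-0.00013581, -0.00012133,  0.00114934,  0.00082661, -0.00025541,
       -0.00070839,  0.0004283 ]), 'tau': array([-8.36077270e-04, -6.25402522e+01,  4.86072991e-02, -3.91633737e+01,
        1.61548209e-02,  9.29664209e-03,  1.06090479e-05]), 'position': array([0.24141255, 0.57607743, 0.23052947]), 'ee_rot': array([ 1.97098343e-01,  9.80383466e-01, -7.01567410e-04, -1.03530721e-04]), 'ft_force': array([0.15294925, 0.21353492, 0.38331594]), 'torque': array([-0.00220776,  0.01847152, -0.00700003]), 'grasp_force': 0.0, 'grip_width': 1.001128219818219}
scene {'mtx': array([[375.07095619,   0.        , 254.11580388],
       [  0.        , 375.07095619, 189.04232545],
       [  0.        ,   0.        ,   1.        ]]), 'R': array([[ 0.74232426, -0.66978674, -0.01845043],
       [-0.44502219, -0.47225829, -0.76087276],
       [ 0.50090912,  0.57302516, -0.64863874]]), 't': array([-0.5042685 ,  0.19737428,  0.69027758])}
side {'mtx': array([[456.78897567,   0.        , 266.46268608],
       [  0.        , 456.78897567, 185.90799669],
       [  0.        ,   0.        ,   1.        ]]), 'R': array([[-0.97555341, -0.21849265, -0.02359055],
       [-0.0843518 ,  0.47140795, -0.87787204],
       [ 0.20292937, -0.85442115, -0.47831388]]), 't': array([0.49838944, 0.14321621, 0.7378033 ])}
```

View pics/scene0.png

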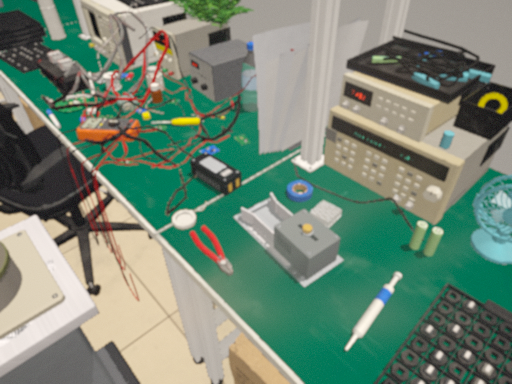

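View pics/side0.png

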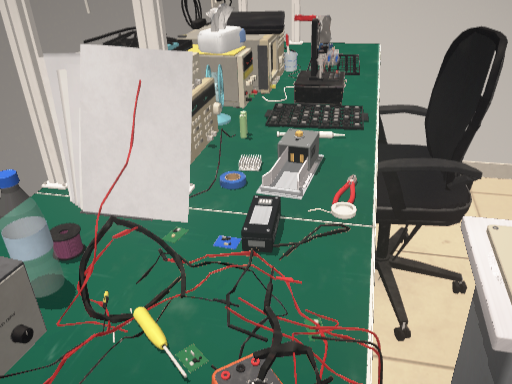

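The scene view shows the module near (217,172), the cradle with its hood at (290,235), the tape at (300,190), the heat sink at (327,212) and the pliers at (212,248). The side view shows the module at (262,222), the cradle at (292,165), the tape at (233,180) and the pliers at (346,190). Next I'll enlarge both.

```bash
python3 - <<'E'
import cv2,numpy as np
a=cv2.imread("pics/scene0.png")[140:290,170:360]; b=cv2.imread("pics/side0.png")[120:260,225:365]
a=cv2.resize(a,None,fx=4,fy=4,interpolation=cv2.INTER_CUBIC); cv2.imwrite("pics/a.png",a)
b=cv2.resize(b,None,fx=4,fy=4,interpolation=cv2.INTER_CUBIC); cv2.imwrite("pics/b.png",b)
E
cat > h.py <<'E'
import numpy as np, cv2
from workcell import *
def ray(p,uv,z):
    M=np.linalg.inv(p["mtx"]); d=p["R"].T@(M@np.array([*uv,1.])); c=-p["R"].T@p["t"]
    return c+d*(z-c[2])/d[2]
def proj(p,X):
    q=p["mtx"]@(p["R"]@np.array(X)+p["t"]); return q[:2]/q[2]
E
```

```text
(no output)
```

View pics/a.png

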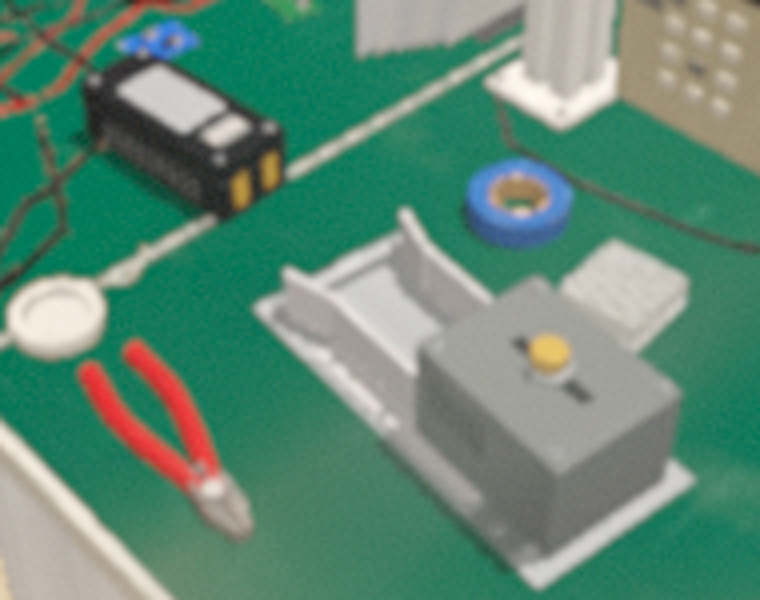

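View pics/b.png

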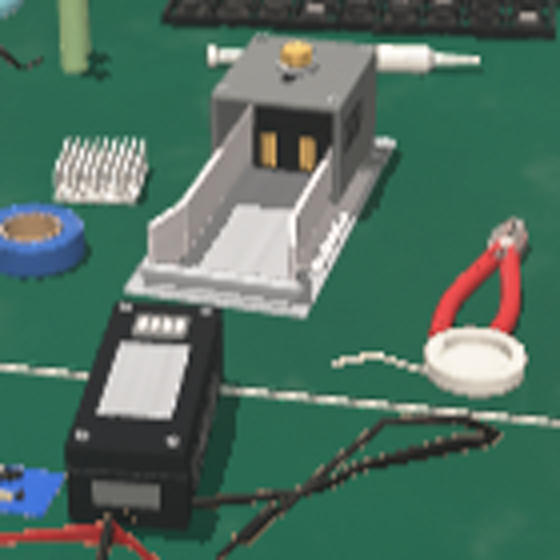

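Crop a (scene): module top corners at about (145,55), (85,83), (222,155) and (283,127), hood top corners at (418,350), (538,280), (680,392) and (560,468). Crop b (side): module top corners at (123,303), (221,308), (190,470) and (70,460), hood top corners at (213,97), (335,105), (377,48) and (258,35). The lip crosses the mouth at about y=280.

```bash
python3 - <<'E'
from h import *
S=camera_params("scene");D=camera_params("side")
f=lambda o,c:((c[0]+.5)/4-.5+o[0],(c[1]+.5)/4-.5+o[1])
A=(170,140);B=(225,120)
def show(n,p,o,cs,z):
    P=np.array([ray(p,f(o,c),z) for c in cs]); print(n,P[:,:2].round(4).tolist(),'mean',P.mean(0).round(4), 'edges',[round(float(np.linalg.norm(P[i]-P[i-1]))*1000,1) for i in range(len(P))])
    return P
print("order nL,nR,tR,tL")
show("mod sc",S,A,[(283,127),(222,155),(85,83),(145,55)],.044)
show("mod sd",D,B,[(123,303),(221,308),(190,470),(70,460)],.044)
print("order fL fR bR bL")
show("hood sc",S,A,[(538,280),(418,350),(560,468),(680,392)],.069)
show("hood sd",D,B,[(213,97),(335,105),(377,48),(258,35)],.069)
show("screw sc",S,A,[(550,345)],.082);show("screw sd",D,B,[(297,48)],.082)
show("tape sc",S,A,[(518,195)],.018);show("tape sd",D,B,[(30,230)],.018)
show("hs sc",S,A,[(626,285)],.021);show("hs sd",D,B,[(102,165)],.015)
show("pl sc",S,A,[(90,372),(135,348),(240,530),(205,475)],.008)
show("cheek mouth tops sc L,R",S,A,[(405,210),(290,270)],.036)
show("cheek mouth tops sd L,R",D,B,[(150,222),(292,250)],.036)
show("base corner sc mouthR, backR, backL",S,A,[(255,307),(538,583),(693,480)],.0015)
print(proj(S,get_obs()['position']),proj(D,get_obs()['position']))
E
```

```text
order nL,nR,tR,tL
mod sc [[0.5565, -0.0886], [0.5136, -0.0845], [0.4963, 0.0294], [0.5413, 0.0281]] mean [ 0.5269 -0.0289  0.044 ] edges [117.7, 43.2, 115.2, 45.0]
mod sd [[0.551, -0.0837], [0.5025, -0.0875], [0.4889, 0.0496], [0.5409, 0.0519]] mean [ 0.5208 -0.0174  0.044 ] edges [136.0, 48.6, 137.8, 52.1]
order fL fR bR bL
hood sc [[0.548, -0.2968], [0.4705, -0.2903], [0.4661, -0.3839], [0.54, -0.3917]] mean [ 0.5061 -0.3407  0.069 ] edges [95.3, 77.8, 93.7, 74.3]
hood sd [[0.5458, -0.2843], [0.4747, -0.2845], [0.4616, -0.3747], [0.5372, -0.3844]] mean [ 0.5048 -0.332   0.069 ] edges [100.5, 71.1, 91.2, 76.3]
screw sc [[0.5087, -0.3386]] mean [ 0.5087 -0.3386  0.082 ] edges [0.0]
screw sd [[0.5048, -0.3348]] mean [ 0.5048 -0.3348  0.082 ] edges [0.0]
tape sc [[0.6354, -0.2065]] mean [ 0.6354 -0.2065  0.018 ] edges [0.0]
tape sd [[0.6341, -0.1987]] mean [ 0.6341 -0.1987  0.018 ] edges [0.0]
hs sc [[0.6197, -0.3003]] mean [ 0.6197 -0.3003  0.021 ] edges [0.0]
hs sd [[0.617, -0.2942]] mean [ 0.617  -0.2942  0.015 ] edges [0.0]
pl sc [[0.3747, -0.1427], [0.4024, -0.1447], [0.3682, -0.2757], [0.3765, -0.2383]] mean [ 0.3805 -0.2003  0.008 ] edges [95.6, 27.8, 135.3, 38.3]
cheek mouth tops sc L,R [[0.5634, -0.1857], [0.4842, -0.1787]] mean [ 0.5238 -0.1822  0.036 ] edges [79.5, 79.5]
cheek mouth tops sd L,R [[0.5614, -0.1861], [0.4803, -0.1677]] mean [ 0.5208 -0.1769  0.036 ] edges [83.1, 83.1]
base corner sc mouthR, backR, backL [[0.4733, -0.1594], [0.4532, -0.3887], [0.5536, -0.4]] mean [ 0.4934 -0.316   0.0015] edges [253.6, 230.2, 101.0]
[-16.36628343  53.80136373] [592.67437875 662.04720198]
```

```bash
cat >> h.py <<'E'
from scipy.spatial.transform import Rotation as Ro
def Rt(yaw,pitch=0):
    """tool pointing down, tool y along (cos yaw, sin yaw); pitch: tool turned about its own y, nose up positive (nose = towards -90+yaw)"""
    y=np.array([np.cos(yaw),np.sin(yaw),0]); z=np.array([0,0,-1.]); R=np.c_[np.cross(y,z),y,z]
    nose=np.array([np.sin(yaw),-np.cos(yaw),0])
    return Ro.from_rotvec(np.cross(nose,[0,0,1])*pitch)*Ro.from_matrix(R)
def delta(pos,R,o=None):
    o=o or get_obs(); R0=Ro.from_quat(o["ee_rot"])
    return (R0.inv().apply(np.array(pos)-o["position"])/.04).round(3),((R0.inv()*R).as_rotvec(degrees=True)/6).round(3), R.inv().apply(np.array(pos)-o["position"]).round(5)/.04
E
python3 - <<'E'
from h import *
o=get_obs();p=camera_params("wrist");R0=Ro.from_quat(o["ee_rot"])
c=-p["R"].T@p["t"]; print("cam in tool",R0.inv().apply(c-o["position"]), "cam axes in tool",(p["R"]@R0.as_matrix()).round(3)); print(p["mtx"])
print(R0.as_matrix().round(3))
print(delta([.52,-.05,.36],Rt(0.03)))
E
```

```text
cam in tool [ 0.07380599 -0.0012108  -0.14334507] cam axes in tool [[-0.     1.    -0.001]
 [-0.958 -0.    -0.288]
 [-0.288  0.001  0.958]]
[[330.93053618   0.         254.26923176]
 [  0.         330.93053618 195.1463272 ]
 [  0.           0.           1.        ]]
[[-0.922  0.386 -0.   ]
 [ 0.386  0.922 -0.001]
 [-0.    -0.001 -1.   ]]
(array([-12.473, -11.75 ,  -3.22 ]), array([-1.0000e-02,  7.0000e-03,  1.0925e+01]), array([-15.85575,   6.492  ,  -3.235  ]))
```

Request:
carry_out --commands '[[[0, 0, -0.5, 0, 0, 0.9], [0, 0, -0.5, 0, 0, 1], [0, 0, -0.5, 0, 0, 1], [0, 0, -0.5, 0, 0, 1], [0, 0, 0, 0, 0, 1], [0, 0, 0, 0, 0, 1], [0, 0, 0, 0, 0, 1], [0, 0, 0, 0, 0, 1], [0, 0, 0, 0, 0, 1], [0, 0, 0, 0, 0, 1], [0, 0, 0, 0, 0, 1]]]'

```text
clock: 1.02
position: [0.2415, 0.5763, 0.3108]
ee_rot: [0.697, 0.717, -0.0, 0.0]
ft_force: [0.0, 0.0, 0.2]
grip_width: 1.0
grasp_force: 0.0
```

Request:
carry_out --commands '[[[-0.9, 0.4, 0, 0, 0, 0], [-0.9, 0.4, 0, 0, 0, 0], [-0.9, 0.4, 0, 0, 0, 0], [-0.9, 0.4, 0, 0, 0, 0], [-0.9, 0.4, 0, 0, 0, 0], [-0.9, 0.4, 0, 0, 0, 0], [-0.9, 0.4, 0, 0, 0, 0], [-0.9, 0.4, 0, 0, 0, 0], [-0.9, 0.4, 0, 0, 0, 0], [-0.9, 0.4, 0, 0, 0, 0], [-0.9, 0.4, 0, 0, 0, 0], [-0.9, 0.4, 0, 0, 0, 0], [-0.9, 0.4, 0, 0, 0, 0], [-0.9, 0.4, 0, 0, 0, 0], [-0.9, 0.3, 0.3, 0, 0, 0], [-0.9, 0.3, 0.4, 0, 0, 0], [-0.9, 0.2, 0.4, 0, 0, 0], [-0.6, 0, 0.4, 0, 0, 0], [0, 0, 0, 0, 0, 0]]]'

```text
clock: 2.6
position: [0.5164, -0.0571, 0.2484]
ee_rot: [0.698, 0.716, -0.002, -0.001]
ft_force: [-0.7, 0.4, 0.2]
grip_width: 0.999
grasp_force: 0.0
```

```bash
python3 - <<'E'
from h import *
o=get_obs();print(o["clock"],o["position"],o["ee_rot"],o["joint_velocities"].round(3))
p=camera_params("wrist");im=camera("wrist"); cv2.imwrite("pics/w0.png",im[:,:,::-1]); np.savez("w0.npz",**p)
cv2.imwrite("pics/w0b.png",cv2.resize(im[:,:,::-1],(768,576),interpolation=cv2.INTER_CUBIC))
E
```

```text
2.6 [ 0.51636182 -0.05710922  0.24841269] [ 6.98337544e-01  7.15764756e-01 -2.27489596e-03 -5.59864030e-04] [-0.048 -0.026 -0.074 -0.037 -0.003  0.052 -0.099]
```

View pics/w0b.png

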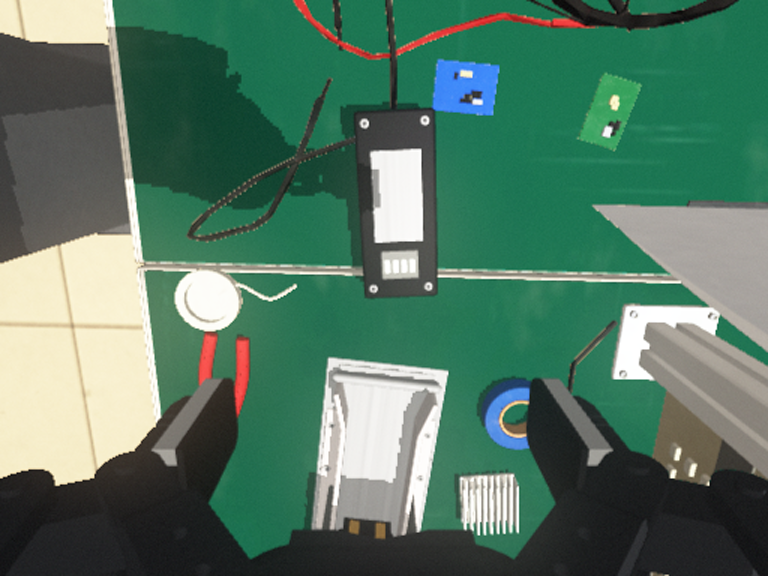

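The wrist view (768 px wide) shows the module's top corners at (356,113), (436,108), (437,294) and (366,298). The cradle's base front runs from (328,358) to (448,371), with the lip right behind it, and the brass contacts are at (352,527) and (382,530).

```bash
python3 - <<'E'
from h import *
p=dict(np.load("w0.npz"))
g=lambda c,z:ray(p,((c[0]+.5)/1.5-.5,(c[1]+.5)/1.5-.5),z)
def show(n,cs,z):
    P=np.array([g(c,z) for c in cs]); print(n,P[:,:2].round(4).tolist(),P.mean(0)[:2].round(4),[round(float(np.linalg.norm(P[i]-P[i-1]))*1000,1) for i in range(len(P))]); return P
M=show("mod",[(356,113),(436,108),(437,294),(366,298)],.044)
d=(M[2]+M[3]-M[0]-M[1]); print("yaw",np.degrees(np.arctan2(d[1],d[0])))
s=show("screws",[(364,123),(425,120),(429,286),(374,289)],.044)
d=(s[2]+s[3]-s[0]-s[1]); print("yaw",np.degrees(np.arctan2(d[1],d[0])))
b=show("base front",[(328,358),(448,371)],.001); d=b[1]-b[0]; print("yaw",np.degrees(np.arctan2(d[1],d[0]))-90)
b=show("base left",[(328,358),(312,530)],.001); d=b[1]-b[0]; print("yaw",np.degrees(np.arctan2(d[1],d[0])))
b=show("base right",[(448,371),(424,530)],.001); d=b[1]-b[0]; print("yaw",np.degrees(np.arctan2(d[1],d[0])))
im=cv2.imread("pics/w0.png")[225:300,205:310]
cv2.imwrite("pics/w0c.png",cv2.resize(im,None,fx=7,fy=7,interpolation=cv2.INTER_CUBIC))
E
```

```text
mod [[0.4954, 0.0341], [0.5479, 0.0385], [0.5558, -0.0892], [0.5039, -0.0936]] [ 0.5258 -0.0276] [128.0, 52.7, 127.9, 52.1]
yaw -86.30679776112
screws [[0.5007, 0.028], [0.5411, 0.0308], [0.5497, -0.0832], [0.5097, -0.0865]] [ 0.5253 -0.0277] [114.9, 40.4, 114.4, 40.1]
yaw -85.61388123188371
base front [[0.4709, -0.1618], [0.5744, -0.1713]] [ 0.5227 -0.1665] [103.9, 103.9]
yaw -95.21234335738811
base left [[0.4709, -0.1618], [0.4543, -0.3423]] [ 0.4626 -0.2521] [181.3, 181.3]
yaw -95.25948036005394
base right [[0.5744, -0.1713], [0.5619, -0.3392]] [ 0.5682 -0.2552] [168.4, 168.4]
yaw -94.2346024799653
```

View pics/w0c.png

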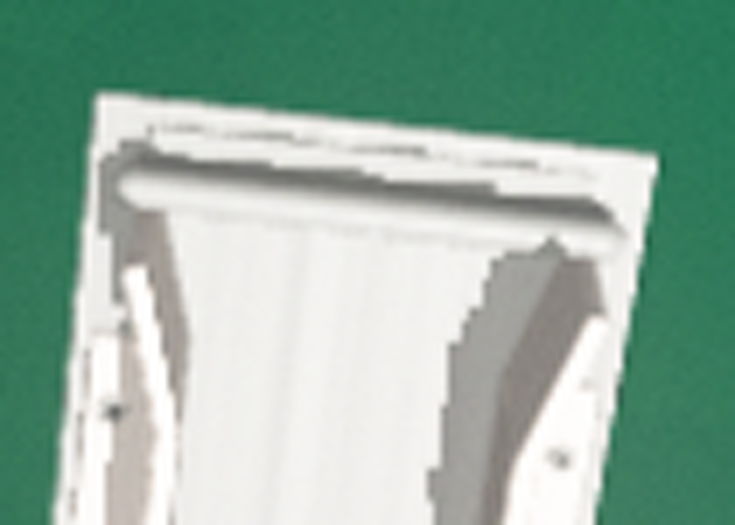

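The crop shows the lip bar from (120,187) to (625,237). The base plate sticks out about 15 mm in front of it.

```bash
python3 - <<'E'
from h import *
p=dict(np.load("w0.npz"))
g=lambda c,z:ray(p,((c[0]+.5)/7-.5+205,(c[1]+.5)/7-.5+225),z)
a,b=g((118,187),.013),g((628,238),.013); print(a,b,np.linalg.norm(b-a)); d=b-a; print("yaw",np.degrees(np.arctan2(d[1],d[0]))-90)
a=(a+b)/2
for L,R,z in [((127,268),(605,318),.036),((190,345),(505,375),.003),((165,420),(512,455),.036)]:
    P,Q=g(L,z),g(R,z); print(P,Q,np.linalg.norm(P-Q),(P+Q)/2)
yaw=np.radians(-95.2);ex=np.array([np.cos(yaw),np.sin(yaw)]);o=a[:2]+.004*ex; print("origin",o)
S=camera_params("scene")
for q in ([.5087,-.3386],[.5048,-.3348],[.509,-.2935],[.510,-.284],[.4709,-.1618],[.5744,-.1713]):
    r=np.array(q)-o; print("in cradle",r@ex,r@[-ex[1],ex[0]])
E
```

```text
[ 0.47584108 -0.17381574  0.013     ] [ 0.56820305 -0.18150346  0.013     ] 0.09268135266426214
yaw -94.75803369667865
[ 0.47966203 -0.17752087  0.036     ] [ 0.56189289 -0.18487145  0.036     ] 0.08255873462102592 [ 0.52077746 -0.18119616  0.036     ]
[ 0.48828804 -0.21135249  0.003     ] [ 0.5480418  -0.21612224  0.003     ] 0.05994382738698646 [ 0.51816492 -0.21373736  0.003     ]
[ 0.48621173 -0.20693876  0.036     ] [ 0.54711756 -0.21224962  0.036     ] 0.061136935246670264 [ 0.51666465 -0.20959419  0.036     ]
origin [ 0.52165953 -0.18164314]
in cradle 0.1574854455417021 0.001319207200956134
in cradle 0.15405455188973274 -0.002909145758397732
in cradle 0.11254386939006249 -0.0024695568463789968
in cradle 0.10299233502301298 -0.0023346819596419387
in cradle -0.015161004602125362 -0.05234906324569514
in cradle -0.015080574865743891 0.05158598152293673
```

```bash
python3 - <<'E'
from h import *
o=get_obs(); print(o["position"]); print(delta([.5234,.0022,.006],Rt(np.radians(4))))
E
```

```text
[ 0.51693116 -0.05399285  0.24966844]
(array([1.407, 0.218, 6.09 ]), array([-0.029,  0.01 , -0.407]), array([1.39   , 0.25925, 6.09175]))
```

Request:
carry_out --commands '[[[0, 0, 0, 0, 0, -0.4], [0.5, 0.1, 0.6, 0, 0, 0], [0.5, 0.1, 0.7, 0, 0, 0], [0.39, 0.06, 0.8, 0, 0, 0], [0, 0, 0.8, 0, 0, 0], [0, 0, 0.8, 0, 0, 0], [0, 0, 0.8, 0, 0, 0], [0, 0, 0.7, 0, 0, 0], [0, 0, 0.5, 0, 0, 0], [0, 0, 0.3, 0, 0, 0], [0, 0, 0.1, 0, 0, 0], [0, 0, 0, 0, 0, 0], [0, 0, 0, 0, 0, 0]]]'

```text
clock: 3.73
position: [0.5252, 0.0058, 0.0084]
ee_rot: [0.68, 0.733, 0.001, 0.0]
ft_force: [0.9, -0.9, -0.1]
grip_width: 1.0
grasp_force: 0.0
```

Request:
carry_out --commands '[[[0, 0, 0, 0, 0, 0], [0, 0, 0, 0, 0, 0], [0, 0, 0, 0, 0, 0], [0, 0, 0, 0, 0, 0], [0, 0, 0, 0, 0, 0], [0, 0, 0, 0, 0, 0], [0, 0, 0, 0, 0, 0], [0, 0, 0, 0, 0, 0], [0, 0, 0, 0, 0, 0], [0, 0, 0, 0, 0, 0], [0, 0, 0, 0, 0, 0], [0, 0, 0, 0, 0, 0]]]' --hand 1 --force 60

```text
clock: 4.73
position: [0.5248, 0.0056, 0.0084]
ee_rot: [0.68, 0.733, 0.001, -0.0]
ft_force: [-2.8, 0.8, 8.5]
grip_width: 0.623
grasp_force: 62.5
```

```bash
python3 - <<'E'
from h import *
o=get_obs(); print(o["clock"],o["position"],o["ft_force"],o["torque"],o["grip_width"],Ro.from_quat(o["ee_rot"]).as_matrix().round(4))
p=camera_params("wrist");im=camera("wrist"); cv2.imwrite("pics/w1.png",cv2.resize(im[:,:,::-1],(768,576))); np.savez("w1.npz",**p)
E
```

```text
4.7333 [0.52475867 0.0055854  0.00838171] [-2.80210186  0.84321011  8.52178455] [ 0.06487278  0.75722378 -0.08617055] 0.6230991643045614 [[-7.420e-02  9.972e-01  9.000e-04]
 [ 9.972e-01  7.420e-02  1.000e-03]
 [ 1.000e-03  9.000e-04 -1.000e+00]]
```

View pics/w1.png

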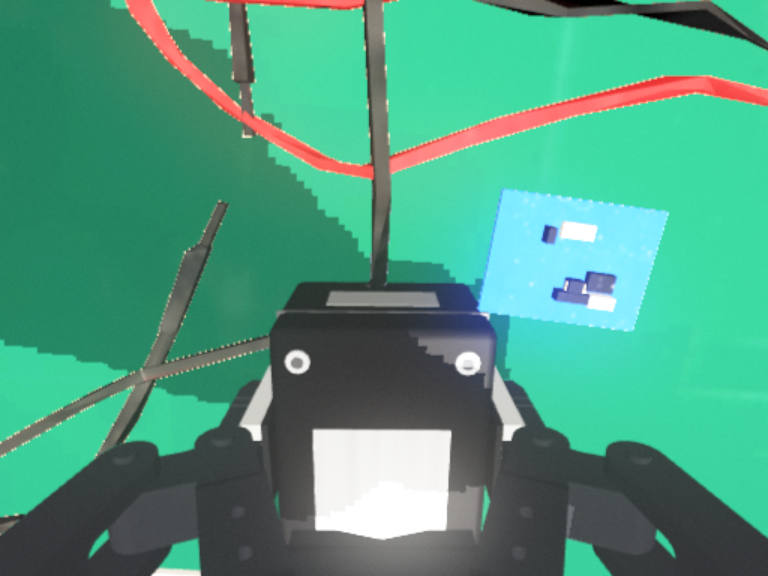

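The module is gripped squarely. Its tail top edge runs at y≈314, from x=272 to x=494.

```bash
python3 - <<'E'
from h import *
p=dict(np.load("w1.npz")); o=get_obs(); R=Ro.from_quat(o["ee_rot"])
g=lambda c,z:ray(p,((c[0]+.5)/1.5-.5,(c[1]+.5)/1.5-.5),z)
for z in (.044,.041):
  for c in [(275,315),(491,315),(297,362),(468,363)]: print(z,c,R.inv().apply(g(c,z)-o["position"]).round(4))
E
```

```text
0.044 (275, 315) [ 0.035  -0.0253 -0.0356]
0.044 (491, 315) [ 0.035   0.0243 -0.0355]
0.044 (297, 362) [ 0.0232 -0.0209 -0.0356]
0.044 (468, 363) [ 0.023   0.0196 -0.0356]
0.041 (275, 315) [ 0.034  -0.026  -0.0326]
0.041 (491, 315) [ 0.0339  0.025  -0.0325]
0.041 (297, 362) [ 0.0219 -0.0214 -0.0326]
0.041 (468, 363) [ 0.0216  0.0202 -0.0326]
```

```bash
cat >> h.py <<'E'
yawc=np.radians(-95.2); ex=np.array([np.cos(yawc),np.sin(yawc),0]); ey=np.array([-ex[1],ex[0],0]); O=np.array([.521,-.182,0])
TAIL=np.array([.032,0,.0084]) # tail edge in tool
def tcp_for(tail,pitch):   # tail = (x_c, z), pitch rad nose up
    R=Rt(yawc+np.pi/2,pitch); return O+ex*tail[0]+np.array([0,0,tail[1]])-R.apply(TAIL),R
def state():
    o=get_obs();R=Ro.from_quat(o["ee_rot"]);out=[]
    for dx in (0,-.13):
        q=o["position"]+R.apply(TAIL+[dx,0,0])-O; out.append((np.array([q@ex,q@ey,q[2]])*1000).round(1))
    x=R.apply([-1,0,0]); print("t",o["clock"],"tail",out[0],"nose",out[1],"pitch",np.degrees(np.arcsin(x[2])).round(2),"F along/lat/up",(o["ft_force"]@np.c_[ex,ey,[0,0,1]]).round(1),"grip",o["grip_width"].round(3),o["grasp_force"],"T",o["torque"].round(2))
E
python3 - <<'E'
from h import *
state(); pos,R=tcp_for((-.160,0),0); print(pos); print(delta(pos,R)); 
# sanity: pitch sign
print(Rt(yawc+np.pi/2,.1).apply([-1,0,0]))
E
```

```text
Traceback (most recent call last):
  File "h.py", line 25, in state
    x=R.apply([-1,0,0]); print("t",o["clock"],"tail",out[0],"nose",out[1],"pitch",np.degrees(np.arcsin(x[2])).round(2),"F along/lat/up",(o["ft_force"]@np.c_[ex,ey,[0,0,1]]).round(1),"grip",o["grip_width"].round(3),o["grasp_force"],"T",o["torque"].round(2))
                                                                                                                                                                                             ^^^^^^^^^^^^^^^^^^^^^
AttributeError: 'float' object has no attribute 'round'
```

```bash
sed -i 's/o\["grip_width"\].round(3)/round(float(o["grip_width"]),3)/' h.py
python3 - <<'E'
from h import *
state(); pos,R=tcp_for((-.160,0),0); print(pos); print(delta(pos,R)); 
print(Rt(yawc+np.pi/2,.1).apply([-1,0,0]))
E
```

```text
t 4.7833 tail [-218.7  -18.5    0. ] nose [-90.5   2.9  -0.1] pitch -0.05 F along/lat/up [-0.2 -3.6  9. ] grip 0.624 62.51866936683655 T [ 0.05  0.79 -0.12]
[ 0.53260097 -0.0545268   0.0084    ]
(array([-1.513e+00,  8.300e-02, -1.000e-03]), array([ 0.008, -0.01 ,  1.576]), array([-1.47875e+00,  3.30750e-01, -2.50000e-04]))
[-0.09017979 -0.99090912  0.09983342]
```

Request:
carry_out --commands '[[[0, 0, 0, 0, 0, 0.2], [0, 0, 0, 0, 0, 0.4], [0, 0, 0, 0, 0, 0.4], [0, 0, 0, 0, 0, 0.4], [0, 0, 0, 0, 0, 0.18], [-0.1, 0.03, 0, 0, 0, 0], [-0.2, 0.05, 0, 0, 0, 0], [-0.25, 0.05, 0, 0, 0, 0], [-0.25, 0.05, 0, 0, 0, 0], [-0.25, 0.05, 0, 0, 0, 0], [-0.23, 0.05, 0, 0, 0, 0], [-0.15, 0.05, 0, 0, 0, 0], [-0.05, 0, 0, 0, 0, 0], [0, 0, 0, 0, 0, 0], [0, 0, 0, 0, 0, 0]]]'

```text
clock: 6.03
position: [0.5334, -0.0535, 0.0084]
ee_rot: [0.738, 0.675, 0.001, 0.0]
ft_force: [0.7, 4.2, 8.3]
grip_width: 0.625
grasp_force: 62.7
```

```bash
python3 - <<'E'
from h import *
state(); o=get_obs(); print(delta(*tcp_for((-.160,0),0)))
pos,R=tcp_for((-.160,-.0003),np.radians(9.5)); d=delta(pos,R); print(d)
# rows: translate in start frame per 1/8 of arc
prev=Ro.from_quat(o["ee_rot"]);pp=o["position"]
for i in range(1,9):
    pos,R=tcp_for((-.160,-.0003),np.radians(9.5)*i/8); print((prev.inv().apply(pos-pp)/.04).round(3),((prev.inv()*R).as_rotvec(degrees=True)/6).round(3)); prev,pp=R,pos
E
```

```text
t 6.0333 tail [-1.611e+02  7.000e-01  1.000e-01] nose [-31.1   0.8  -0.2] pitch -0.12 F along/lat/up [-4.2  0.3  8.3] grip 0.625 62.71522879600525 T [ 0.69  0.17 -0.17]
(array([-0.028, -0.017,  0.   ]), array([ 0.02 , -0.021,  0.009]), array([-0.02775, -0.01675,  0.0005 ]))
(array([ 0.018, -0.017, -0.121]), array([ 0.02 , -1.604,  0.007]), array([-0.0025 , -0.01675, -0.1225 ]))
[-0.023 -0.017 -0.009] [ 0.02  -0.219  0.009]
[ 0.005  0.    -0.017] [-0.    -0.198 -0.   ]
[ 0.005 -0.    -0.017] [ 0.    -0.198  0.   ]
[ 0.005  0.    -0.017] [ 0.    -0.198  0.   ]
[ 0.005  0.    -0.017] [ 0.    -0.198 -0.   ]
[ 0.005 -0.    -0.017] [-0.    -0.198 -0.   ]
[ 0.005  0.    -0.017] [ 0.    -0.198  0.   ]
[ 0.005  0.    -0.017] [-0.    -0.198 -0.   ]
```

Request:
carry_out --commands '[[[0, 0, -0.015, 0, -0.2, 0], [0.005, 0, -0.015, 0, -0.2, 0], [0.005, 0, -0.015, 0, -0.2, 0], [0.005, 0, -0.015, 0, -0.2, 0], [0.005, 0, -0.017, 0, -0.2, 0], [0.005, 0, -0.017, 0, -0.2, 0], [0.005, 0, -0.017, 0, -0.2, 0], [0.005, 0, -0.017, 0, -0.2, 0], [0, 0, 0, 0, 0, 0], [0, 0, 0, 0, 0, 0]]]'

```text
clock: 6.87
position: [0.5331, -0.0527, 0.0133]
ee_rot: [0.736, 0.672, -0.061, 0.057]
ft_force: [-0.3, -0.0, 8.6]
grip_width: 0.622
grasp_force: 65.2
```

```bash
python3 - <<'E'
from h import *
state(); o=get_obs()
im=camera("side")
c=cv2.resize(im[120:260,205:365,::-1],None,fx=5,fy=4.28,interpolation=cv2.INTER_CUBIC); cv2.imwrite("pics/s1.png",c[:,:800])
pos,R=tcp_for((-.130,-.0003),np.radians(9.5)); print(delta(pos,R))
E
```

```text
t 6.8667 tail [-160.     0.3   -0.3] nose [-31.8   0.4  21.3] pitch 9.57 F along/lat/up [ 0.1 -0.3  8.6] grip 0.622 65.15008449554443 T [ 0.4   0.28 -0.04]
(array([-0.74 , -0.009,  0.125]), array([0.015, 0.009, 0.   ]), array([-0.74   , -0.0085 ,  0.12475]))
```

View pics/s1.png

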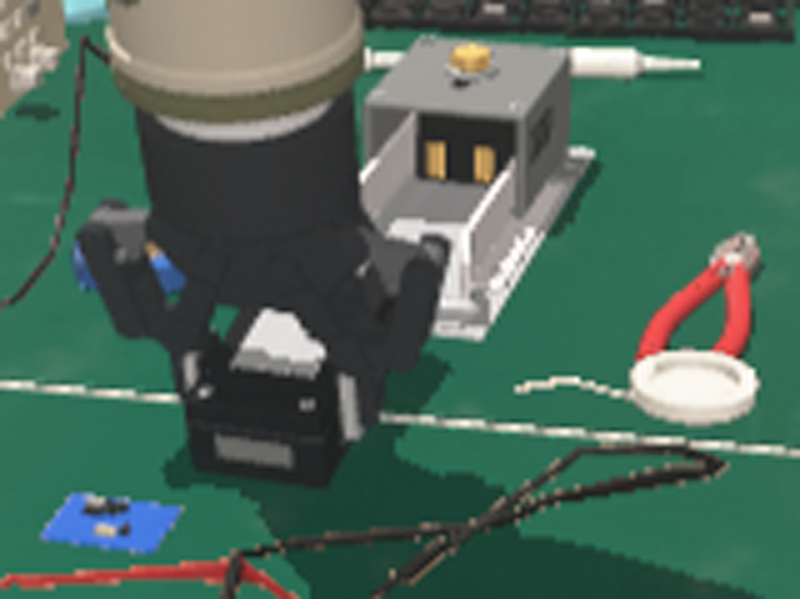

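The view shows the tail edge still on the bench (290,480), the nose raised, and the cradle clear ahead. I'll slide the tail forward along the bench until the nose is over the lip.

Request:
carry_out --commands '[[[-0.06, 0, 0.01, 0, 0, 0], [-0.12, 0, 0.02, 0, 0, 0], [-0.12, 0, 0.02, 0, 0, 0], [-0.12, 0, 0.02, 0, 0, 0], [-0.12, 0, 0.02, 0, 0, 0], [-0.12, 0, 0.02, 0, 0, 0], [-0.06, -0.01, 0.01, 0, 0, 0], [0, 0, 0, 0, 0, 0], [0, 0, 0, 0, 0, 0]]]'

```text
clock: 7.67
position: [0.53, -0.0811, 0.0129]
ee_rot: [0.736, 0.672, -0.061, 0.056]
ft_force: [0.2, 4.4, 6.6]
grip_width: 0.621
grasp_force: 64.3
```

```bash
python3 - <<'E'
from h import *
state(); o=get_obs()
prev,pp=Ro.from_quat(o["ee_rot"]),o["position"]
for a in (8.5,7.5,6.8,6.3,5.8):
    pos,R=tcp_for((-.131,-.0003),np.radians(a)); print(a,(prev.inv().apply(pos-pp)/.04).round(3),((prev.inv()*R).as_rotvec(degrees=True)/6).round(3)); prev,pp=R,pos
E
```

```text
t 7.6667 tail [-131.5   -0.2   -0.7] nose [-3.3 -0.1 20.8] pitch 9.51 F along/lat/up [-4.4 -0.2  6.6] grip 0.621 64.25223112106323 T [ 1.46 -0.26  0.05]
8.5 [-0.017  0.004  0.006] [0.014 0.169 0.003]
7.5 [-0.004  0.     0.014] [ 0.     0.167 -0.   ]
6.8 [-0.003  0.     0.01 ] [0.    0.117 0.   ]
6.3 [-0.002 -0.     0.007] [-0.     0.083 -0.   ]
5.8 [-0.002  0.     0.007] [ 0.     0.083 -0.   ]
```

Request:
carry_out --commands '[[[-0.008, 0, 0.01, 0, 0.17, 0], [-0.004, 0, 0.014, 0, 0.17, 0], [-0.003, 0, 0.01, 0, 0.12, 0], [0, 0, 0, 0, 0, 0], [0, 0, 0, 0, 0, 0]]]'

```text
clock: 8.08
position: [0.53, -0.0817, 0.0117]
ee_rot: [0.737, 0.673, -0.043, 0.04]
ft_force: [-1.1, 8.5, 10.9]
grip_width: 0.628
grasp_force: 65.1
```

```bash
python3 - <<'E'
from h import *
state()
E
```

```text
t 8.0833 tail [-1.315e+02 -1.000e-01 -3.000e-01] nose [-2.4 -0.  14.9] pitch 6.71 F along/lat/up [-8.4 -1.9 10.9] grip 0.628 65.09974479675293 T [ 1.09  0.1  -0.05]
```

Request:
carry_out --commands '[[[-0.002, 0, 0.007, 0, 0.09, 0], [-0.002, 0, 0.007, 0, 0.08, 0], [0, 0, 0, 0, 0, 0], [0, 0, 0, 0, 0, 0]]]'

```text
clock: 8.42
position: [0.5301, -0.0814, 0.0116]
ee_rot: [0.737, 0.674, -0.036, 0.034]
ft_force: [-3.5, 10.2, 17.6]
grip_width: 0.629
grasp_force: 66.1
```

```bash
python3 - <<'E'
from h import *
state()
im=camera("scene");c=cv2.resize(im[140:265,170:320,::-1],None,fx=4.6,fy=4.6,interpolation=cv2.INTER_CUBIC); cv2.imwrite("pics/s2.png",c)
E
```

```text
t 8.4167 tail [-1.321e+02 -1.000e-01  1.000e-01] nose [-2.7  0.  12.9] pitch 5.65 F along/lat/up [-9.8 -4.4 17.6] grip 0.629 66.07731699943542 T [ 1.39  0.64 -0.34]
```

View pics/s2.png

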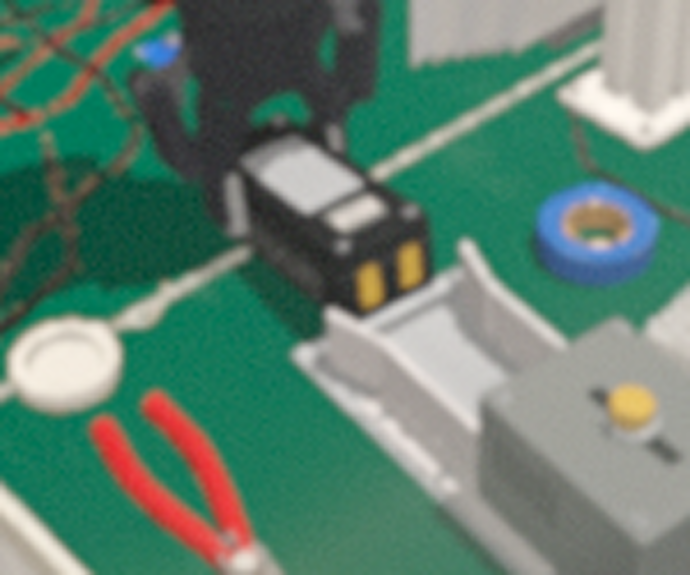

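The nose edge now lies on the lip (nose bottom corners near (357,312) and (430,270)) between the flares (330,315) and (465,245). Up force has risen to 17.6 N, so it is in contact. Next I'll check the lateral centring by projection.

```bash
python3 - <<'E'
from h import *
S=camera_params("scene");o=get_obs();R=Ro.from_quat(o["ee_rot"])
f=lambda X:((proj(S,X)-[170,140]+.5)*4.6-.5).round(0)
for y in (-.027,.027):
  for z in (0,-.044): print("nose",y,z,f(o["position"]+R.apply(TAIL+[-.13,y,z])))
for y in (-.0365,.0365): print("cheek tip",f(O+ey*y+[0,0,.036]),"lip end",f(O-ex*.004+ey*y*43/36.5+[0,0,.014]))
def inv(u): return ray(S,(np.array(u)+.5)/4.6-.5+[170,140],.0135)
for u in [(357,312),(430,270)]:
    q=inv(u)-O; print(q@ex,q@ey)
for u in [(332,312),(466,243)]:
    q=ray(S,(np.array(u)+.5)/4.6-.5+[170,140],.036)-O; print("ch",q@ex,q@ey)
E
```

```text
nose -0.027 0 [349. 334.]
nose -0.027 -0.044 [340. 261.]
nose 0.027 0 [438. 287.]
nose 0.027 -0.044 [432. 215.]
cheek tip [334. 310.] lip end [320. 345.]
cheek tip [456. 247.] lip end [461. 271.]
-0.012152979183520238 -0.015342827431682733
-0.014421280271727017 0.03139017067899972
ch 0.0004083143156416393 -0.03809915292577122
ch 0.0006764505541523126 0.041977710694642005
```

```bash
python3 - <<'E'
from h import *
S=camera_params("scene");o=get_obs();R=Ro.from_quat(o["ee_rot"]);im=np.mean([camera("scene").astype(float) for _ in range(4)],0).astype(np.float32)
for y in (-.022,0,.022):
    a=proj(S,o["position"]+R.apply(TAIL+[-.13,y,-.044]));b=proj(S,o["position"]+R.apply(TAIL+[-.13,y,0]))
    print(y,a.round(1),b.round(1))
    for t in np.arange(-.5,1.9,.1):
        q=(a+(b-a)*t).astype(np.float32); v=cv2.getRectSubPix(im,(1,1),(float(q[0]),float(q[1])))[0,0]; print(round(t,1),v.round().astype(int).tolist(),end=' ')
    print()
E
```

```text
-0.022 [245.5 195.4] [247.3 211.2]
-0.5 [215, 207, 200] -0.4 [178, 172, 165] -0.3 [107, 105, 102] -0.2 [113, 112, 112] -0.1 [100, 99, 98] -0.0 [61, 62, 61] 0.1 [51, 53, 51] 0.2 [62, 59, 55] 0.3 [70, 67, 61] 0.4 [66, 60, 51] 0.5 [69, 62, 50] 0.6 [66, 59, 49] 0.7 [57, 54, 48] 0.8 [100, 95, 93] 0.9 [188, 182, 178] 1.0 [213, 206, 202] 1.1 [185, 178, 173] 1.2 [173, 166, 161] 1.3 [172, 165, 160] 1.4 [170, 164, 160] 1.5 [172, 165, 161] 1.6 [174, 167, 162] 1.7 [162, 157, 154] 1.8 [147, 146, 143] 
0 [253.7 191.2] [255.2 207. ]
-0.5 [102, 98, 94] -0.4 [133, 130, 125] -0.3 [101, 100, 96] -0.2 [62, 63, 61] -0.1 [60, 61, 59] -0.0 [57, 58, 56] 0.1 [50, 53, 51] 0.2 [55, 56, 56] 0.3 [58, 61, 59] 0.4 [54, 54, 53] 0.5 [51, 52, 50] 0.6 [51, 52, 50] 0.7 [49, 50, 49] 0.8 [53, 54, 54] 0.9 [141, 140, 139] 1.0 [207, 205, 203] 1.1 [187, 186, 183] 1.2 [166, 165, 163] 1.3 [194, 193, 190] 1.4 [212, 210, 207] 1.5 [222, 218, 213] 1.6 [225, 219, 214] 1.7 [211, 203, 198] 1.8 [179, 172, 167] 
0.022 [261.7 187.2] [263.  202.9]
-0.5 [24, 126, 96] -0.4 [21, 125, 94] -0.3 [25, 124, 94] -0.2 [43, 117, 90] -0.1 [61, 99, 83] -0.0 [57, 76, 67] 0.1 [52, 66, 58] 0.2 [55, 66, 60] 0.3 [59, 69, 63] 0.4 [61, 68, 59] 0.5 [64, 70, 58] 0.6 [64, 70, 58] 0.7 [65, 72, 58] 0.8 [78, 80, 73] 0.9 [136, 134, 133] 1.0 [194, 192, 191] 1.1 [183, 182, 180] 1.2 [164, 162, 161] 1.3 [195, 194, 191] 1.4 [210, 208, 205] 1.5 [210, 208, 205] 1.6 [209, 207, 204] 1.7 [208, 206, 204] 1.8 [206, 204, 202]
```

The nose edge sits about 3 to 4 mm further back than my model had it, which agrees with the tail-corner reading of 35 mm. I'll correct the offset, lift slightly, go forward 4 mm and set it down again.

```bash
sed -i 's/\[.032,0,.0084\]/[.0355,0,.0084]/' h.py; python3 - <<'E'
from h import *
state(); o=get_obs()
prev,pp=Ro.from_quat(o["ee_rot"]),o["position"]
for t,a in ((-.1355,7.5),(-.1305,7.5),(-.1305,6.5)):
    pos,R=tcp_for((t,-.0003),np.radians(a)); print(a,(prev.inv().apply(pos-pp)/.04).round(3),((prev.inv()*R).as_rotvec(degrees=True)/6).round(3)); prev,pp=R,pos
E
```

```text
t 8.6667 tail [-1.356e+02 -1.000e-01 -3.000e-01] nose [-6.2  0.  12.5] pitch 5.66 F along/lat/up [-9.6 -3.3 17.3] grip 0.624 66.08618259429932 T [ 1.35  0.72 -0.35]
7.5 [ 0.005  0.002 -0.028] [ 0.01  -0.307  0.009]
7.5 [-0.124 -0.     0.016] [0. 0. 0.]
6.5 [-0.004  0.     0.016] [0.    0.167 0.   ]
```

Request:
carry_out --commands '[[[0.003, 0, -0.014, 0, -0.15, 0], [0.003, 0, -0.014, 0, -0.16, 0], [0, 0, 0, 0, 0, 0], [-0.04, 0, 0.005, 0, 0, 0], [-0.04, 0, 0.005, 0, 0, 0], [-0.04, 0, 0.005, 0, 0, 0], [0, 0, 0, 0, 0, 0], [0, 0, 0, 0, 0, 0]]]'

```text
clock: 9.33
position: [0.5294, -0.0863, 0.012]
ee_rot: [0.737, 0.673, -0.048, 0.045]
ft_force: [1.3, 6.7, 6.5]
grip_width: 0.627
grasp_force: 64.5
```

```bash
python3 - <<'E'
from h import *
state()
E
```

```text
t 9.3333 tail [-130.2   -0.4   -1. ] nose [-1.3 -0.3 16.1] pitch 7.55 F along/lat/up [-6.7  0.7  6.5] grip 0.627 64.53091263771057 T [ 2.07 -0.25 -0.03]
```

Request:
carry_out --commands '[[[-0.002, 0, 0.008, 0, 0.08, 0], [-0.002, 0, 0.008, 0, 0.08, 0], [0, 0, 0, 0, 0, 0], [0, 0, 0, 0, 0, 0]]]'

```text
clock: 9.67
position: [0.5294, -0.0863, 0.0118]
ee_rot: [0.737, 0.674, -0.042, 0.039]
ft_force: [-1.0, 8.8, 13.1]
grip_width: 0.625
grasp_force: 65.5
```

```bash
python3 - <<'E'
from h import *
state()
E
```

```text
t 9.6667 tail [-130.4   -0.3   -0.6] nose [-1.2 -0.2 14.2] pitch 6.57 F along/lat/up [-8.7 -1.8 13.1] grip 0.625 65.5167031288147 T [ 1.56  0.33 -0.12]
```

```bash
cat >> h.py <<'E'
def plan(wps):
    o=get_obs(); prev,pp=Ro.from_quat(o["ee_rot"]),o["position"]
    for t,z,a in wps:
        pos,R=tcp_for((t,z),np.radians(a)); print(np.round(t*1000,1),round(a,2),[float(v) for v in (prev.inv().apply(pos-pp)/.04).round(3)],[float(v) for v in ((prev.inv()*R).as_rotvec(degrees=True)/6).round(3)]); prev,pp=R,pos
E
python3 - <<'E'
from h import *
plan([(t,-.0005,np.degrees(np.arctan(.0143/(-.004-t)))+.15) for t in np.arange(-.125,-.069,.005)])
E
```

```text
-125.0 6.89 [-0.133, 0.007, 0.007] [0.007, -0.053, 0.008]
-120.0 7.18 [-0.123, 0.0, 0.011] [-0.0, -0.048, 0.0]
-115.0 7.49 [-0.123, -0.0, 0.011] [0.0, -0.052, -0.0]
-110.0 7.83 [-0.123, 0.0, 0.011] [0.0, -0.057, -0.0]
-105.0 8.21 [-0.122, -0.0, 0.011] [-0.0, -0.063, 0.0]
-100.0 8.62 [-0.122, 0.0, 0.011] [0.0, -0.069, -0.0]
-95.0 9.08 [-0.122, -0.0, 0.012] [0.0, -0.076, 0.0]
-90.0 9.59 [-0.122, 0.0, 0.012] [0.0, -0.085, 0.0]
-85.0 10.16 [-0.121, -0.0, 0.012] [0.0, -0.095, -0.0]
-80.0 10.81 [-0.121, 0.0, 0.012] [-0.0, -0.107, 0.0]
-75.0 11.54 [-0.12, -0.0, 0.012] [0.0, -0.122, -0.0]
-70.0 12.38 [-0.119, -0.0, 0.012] [0.0, -0.14, -0.0]
```

Request:
carry_out --commands '[[[-0.06, 0.004, 0.005, 0, -0.03, 0], [-0.06, 0.003, 0.005, 0, -0.03, 0], [-0.12, 0, 0.011, 0, -0.05, 0], [-0.12, 0, 0.011, 0, -0.05, 0], [-0.12, 0, 0.011, 0, -0.06, 0], [-0.06, 0, 0.006, 0, -0.03, 0], [0, 0, 0, 0, 0, 0]]]'

```text
clock: 10.25
position: [0.5283, -0.1076, 0.0125]
ee_rot: [0.736, 0.673, -0.051, 0.048]
ft_force: [1.3, 9.1, 8.9]
grip_width: 0.622
grasp_force: 65.3
```

```bash
python3 - <<'E'
from h import *
state()
plan([(t,-.0005,np.degrees(np.arctan(.0143/(-.004-t)))+.15) for t in np.arange(-.105,-.069,.005)])
E
```

```text
t 10.25 tail [-108.7    0.5   -0.8] nose [20.   0.6 17.5] pitch 8.07 F along/lat/up [-9.2  0.4  8.9] grip 0.622 65.28884768486023 T [ 1.84 -0.2   0.02]
-105.0 8.21 [-0.093, -0.012, 0.004] [0.017, -0.023, 0.013]
-100.0 8.62 [-0.122, 0.0, 0.011] [0.0, -0.069, -0.0]
-95.0 9.08 [-0.122, -0.0, 0.012] [0.0, -0.076, 0.0]
-90.0 9.59 [-0.122, 0.0, 0.012] [0.0, -0.085, 0.0]
-85.0 10.16 [-0.121, -0.0, 0.012] [-0.0, -0.095, -0.0]
-80.0 10.81 [-0.121, 0.0, 0.012] [0.0, -0.107, -0.0]
-75.0 11.54 [-0.12, -0.0, 0.012] [-0.0, -0.122, 0.0]
-70.0 12.38 [-0.119, -0.0, 0.012] [0.0, -0.14, -0.0]
```

Request:
carry_out --commands '[[[-0.09, -0.006, 0.005, 0, -0.03, 0], [-0.12, -0.006, 0.01, 0, -0.07, 0], [-0.12, 0, 0.01, 0, -0.08, 0], [-0.12, 0, 0.01, 0, -0.085, 0], [-0.12, 0, 0.01, 0, -0.095, 0], [-0.12, 0, 0.011, 0, -0.11, 0], [-0.12, 0, 0.011, 0, -0.12, 0], [-0.06, 0, 0.005, 0, -0.07, 0], [0, 0, 0, 0, 0, 0]]]'

```text
clock: 11.0
position: [0.524, -0.1423, 0.0149]
ee_rot: [0.734, 0.671, -0.078, 0.071]
ft_force: [1.1, 8.7, 5.7]
grip_width: 0.624
grasp_force: 64.8
```

```bash
python3 - <<'E'
from h import *
state()
E
```

```text
t 11.0 tail [-72.8  -0.7  -0.8] nose [54.4 -0.5 26.4] pitch 12.08 F along/lat/up [-8.7  0.3  5.7] grip 0.624 64.77969288825989 T [ 1.67 -0.22 -0.01]
```

```bash
cat >> h.py <<'E'
def overlip(s,a,b=.0006):
    r=np.radians(a); q=np.array([-.004,.010])+(.004-b)*np.array([-np.sin(r),np.cos(r)])-s*np.array([np.cos(r),np.sin(r)]); return (q[0],q[1],a)
E
python3 - <<'E'
from h import *
plan([overlip(.0705,a) for a in (10,8,6,4,2,0,-2,-4,-6,-8,-9,-10,-10.6,-11.2)])
E
```

```text
-74.0 10 [0.014, 0.016, -0.021] [0.005, 0.347, 0.015]
-74.3 8 [-0.011, -0.0, -0.03] [0.0, 0.333, -0.0]
-74.5 6 [-0.011, 0.0, -0.03] [0.0, 0.333, 0.0]
-74.6 4 [-0.011, -0.0, -0.03] [0.0, 0.333, 0.0]
-74.6 2 [-0.011, -0.0, -0.03] [0.0, 0.333, 0.0]
-74.5 0 [-0.011, 0.0, -0.03] [0.0, 0.333, 0.0]
-74.3 -2 [-0.011, 0.0, -0.03] [0.0, 0.333, 0.0]
-74.1 -4 [-0.011, -0.0, -0.03] [0.0, 0.333, 0.0]
-73.8 -6 [-0.011, 0.0, -0.03] [0.0, 0.333, -0.0]
-73.3 -8 [-0.011, 0.0, -0.03] [0.0, 0.333, -0.0]
-73.1 -9 [-0.005, -0.0, -0.015] [0.0, 0.167, -0.0]
-72.8 -10 [-0.005, 0.0, -0.015] [0.0, 0.167, 0.0]
-72.7 -10.6 [-0.003, -0.0, -0.009] [0.0, 0.1, -0.0]
-72.5 -11.2 [-0.003, 0.0, -0.009] [-0.0, 0.1, 0.0]
```

Request:
carry_out --commands '[[[-0.005, 0.008, -0.012, 0, 0.17, 0], [-0.005, 0.008, -0.012, 0, 0.17, 0], [-0.011, 0, -0.03, 0, 0.33, 0], [-0.011, 0, -0.03, 0, 0.33, 0], [-0.011, 0, -0.03, 0, 0.33, 0], [0, 0, 0, 0, 0, 0]]]'

```text
clock: 11.5
position: [0.5235, -0.1455, 0.02]
ee_rot: [0.739, 0.673, -0.026, 0.024]
ft_force: [-0.6, 7.8, 6.6]
grip_width: 0.627
grasp_force: 64.5
```

```bash
python3 - <<'E'
from h import *
state(); plan([overlip(.0705,a) for a in (2,0,-2,-4)])
E
```

```text
t 11.5 tail [-71.4  -0.8   9.1] nose [58.2 -1.  18.2] pitch 4.01 F along/lat/up [-7.7 -1.3  6.6] grip 0.627 64.53248977661133 T [ 1.57  0.06 -0.08]
-74.6 2 [0.068, 0.02, -0.019] [-0.001, 0.335, -0.017]
-74.5 0 [-0.011, 0.0, -0.03] [0.0, 0.333, 0.0]
-74.3 -2 [-0.011, 0.0, -0.03] [0.0, 0.333, 0.0]
-74.1 -4 [-0.011, -0.0, -0.03] [0.0, 0.333, 0.0]
```

Request:
carry_out --commands '[[[-0.011, 0.008, -0.028, 0, 0.33, 0], [-0.011, 0.008, -0.028, 0, 0.33, 0], [-0.011, 0, -0.028, 0, 0.33, 0], [-0.011, 0, -0.03, 0, 0.33, 0], [-0.011, 0, -0.03, 0, 0.33, 0], [0, 0, 0, 0, 0, 0]]]'

```text
clock: 12.0
position: [0.5233, -0.1486, 0.0253]
ee_rot: [0.738, 0.672, 0.037, -0.034]
ft_force: [-2.0, 4.1, 6.0]
grip_width: 0.625
grasp_force: 64.6
```

```bash
python3 - <<'E'
from h import *
state(); plan([overlip(.068,a) for a in (-8,-9,-10,-10.6)])
E
```

```text
t 12.0 tail [-69.6  -0.7  20.6] nose [59.7 -1.   7.5] pitch -5.78 F along/lat/up [-3.9 -2.4  6. ] grip 0.625 64.5979642868042 T [ 0.85  0.45 -0.04]
-70.9 -8 [0.03, 0.019, -0.019] [-0.008, 0.37, -0.027]
-70.6 -9 [-0.005, 0.0, -0.014] [0.0, 0.167, -0.0]
-70.4 -10 [-0.005, 0.0, -0.014] [0.0, 0.167, 0.0]
-70.2 -10.6 [-0.003, -0.0, -0.008] [0.0, 0.1, -0.0]
```

Request:
carry_out --commands '[[[-0.01, 0.01, -0.028, 0, 0.33, 0], [-0.008, 0.005, -0.022, 0, 0.25, 0], [0, 0, 0, 0, 0, 0], [0, 0, 0, 0, 0, 0]]]'

```text
clock: 12.33
position: [0.5236, -0.1495, 0.0269]
ee_rot: [0.737, 0.671, 0.058, -0.054]
ft_force: [-4.9, -2.7, 6.9]
grip_width: 0.621
grasp_force: 65.0
```

```bash
python3 - <<'E'
from h import *
state()
E
```

```text
t 12.3333 tail [-68.9  -0.3  24.2] nose [59.4 -0.6  3.7] pitch -9.07 F along/lat/up [ 3.1 -4.7  6.9] grip 0.621 64.97987151145935 T [-0.54  1.13  0.03]
```

```bash
python3 - <<'E'
from h import *
from scipy.optimize import brentq
A=lambda s:brentq(lambda a:.010+.004*np.cos(np.radians(a))+(.13-s)*np.sin(np.radians(a))-.003,-30,5)
plan([overlip(s,A(s)+.3,.0003) for s in (.066,.062,.058,.054,.050,.046)])
E
```

```text
-68.5 -9.54 [-0.012, 0.009, -0.004] [-0.018, 0.079, -0.02]
-64.7 -8.96 [-0.097, -0.0, 0.007] [0.0, -0.096, 0.0]
-60.8 -8.45 [-0.097, 0.0, 0.005] [-0.0, -0.086, -0.0]
-57.0 -7.99 [-0.098, -0.0, 0.004] [0.0, -0.077, -0.0]
-53.1 -7.58 [-0.098, 0.0, 0.003] [0.0, -0.069, -0.0]
-49.2 -7.2 [-0.098, -0.0, 0.002] [-0.0, -0.062, -0.0]
```

Request:
carry_out --commands '[[[-0.05, -0.01, 0, 0, -0.02, 0], [-0.097, -0.01, 0.007, 0, -0.08, 0], [-0.097, 0, 0.005, 0, -0.08, 0], [0, 0, 0, 0, 0, 0]]]'

```text
clock: 12.67
position: [0.5237, -0.1566, 0.0255]
ee_rot: [0.736, 0.673, 0.052, -0.047]
ft_force: [0.8, 4.2, 7.2]
grip_width: 0.621
grasp_force: 64.9
```

```bash
python3 - <<'E'
from h import *
state()
E
```

```text
t 12.6667 tail [-61.8   0.3  22.1] nose [66.9  0.5  3.9] pitch -8.08 F along/lat/up [-4.3  0.4  7.2] grip 0.621 64.93101954460144 T [ 0.99 -0.16 -0.03]
```

Request:
carry_out --commands '[[[-0.098, 0, 0.003, 0, -0.07, 0], [-0.098, 0, 0.003, 0, -0.06, 0], [-0.03, 0, 0.001, 0, -0.01, 0], [0, 0, 0, 0, 0, 0], [0, 0, 0, 0, 0, 0]]]'

```text
clock: 13.08
position: [0.5231, -0.1652, 0.024]
ee_rot: [0.737, 0.673, 0.047, -0.043]
ft_force: [1.4, 4.5, 7.9]
grip_width: 0.622
grasp_force: 65.0
```

```bash
python3 - <<'E'
from h import *
state()
E
```

```text
t 13.0833 tail [-53.2   0.6  20.2] nose [75.7  0.7  3.7] pitch -7.27 F along/lat/up [-4.6  1.   7.9] grip 0.622 64.97784733772278 T [ 1.34 -0.28  0.05]
```

Request:
carry_out --commands '[[[0, 0, 0, 0, 0, 0], [0, 0, 0, 0, 0, 0], [0, 0, 0, 0, 0, 0], [0, 0, 0, 0, 0, 0], [0, 0, 0, 0, 0, 0], [0, 0, 0, 0, 0, 0], [0, 0, -0.2, 0, 0, 0], [0, 0, -0.4, 0, 0, 0], [0, 0, -0.6, 0, 0, 0], [0, 0, -0.6, 0, 0, 0], [0.4, 0, -0.6, 0, -0.6, 0], [0.6, 0, -0.4, 0, -0.6, 0], [0.6, 0, 0, 0, 0, 0], [0.6, 0, 0, 0, 0, 0], [0, 0, 0, 0, 0, 0]]]' --hand -1

```text
clock: 14.33
position: [0.5301, -0.0866, 0.1394]
ee_rot: [0.736, 0.677, 0.002, -0.001]
ft_force: [-0.3, -0.4, -0.3]
grip_width: 0.999
grasp_force: 0.0
```

```bash
python3 - <<'E'
from h import *
o=get_obs();state()
# tail edge via wrist: dark module corners unknown -> print plan for push pose
S=Rt(yawc+np.pi/2); 
for xc in (-.090,-.075): print(xc,delta(O+ex*xc+[0,0,.018],S))
p=camera_params("wrist");im=camera("wrist");np.savez("w2.npz",**p);cv2.imwrite("pics/w2.png",cv2.resize(im[:,:,::-1],(768,576)))
E
```

```text
t 14.3333 tail [-131.3    0.2  131.1] nose [ -1.3   1.1 130.6] pitch -0.19 F along/lat/up [ 0.4 -0.3 -0.3] grip 0.999 0.0 T [-0.04 -0.04 -0.05]
-0.09 (array([-0.155, -0.015,  3.033]), array([ 0.008, -0.032,  0.059]), array([-0.14525, -0.0115 ,  3.034  ]))
-0.075 (array([-0.53 , -0.017,  3.032]), array([ 0.008, -0.032,  0.059]), array([-0.52025, -0.0115 ,  3.034  ]))
```

View pics/w2.png

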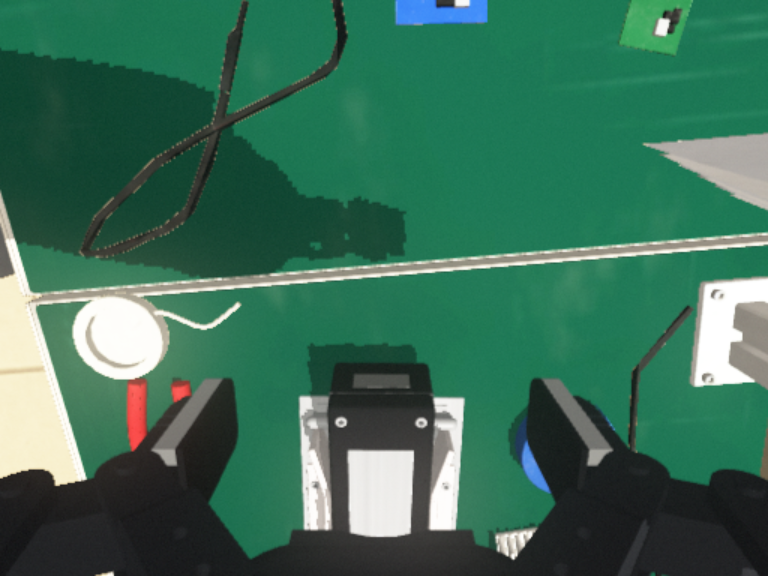

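The module lies nose-down in the bay, centred (x≈380 against base centre 382), with its tail raised over the lip at y≈364. Next I'll close the fingers and lower them behind the tail.

Request:
carry_out --commands '[[[-0.14, -0.01, 0, 0, -0.03, 0.06], [0, 0, 0, 0, 0, 0], [0, 0, 0.1, 0, 0, 0], [0, 0, 0.3, 0, 0, 0], [0, 0, 0.4, 0, 0, 0], [0, 0, 0.5, 0, 0, 0], [0, 0, 0.5, 0, 0, 0], [0, 0, 0.5, 0, 0, 0], [0, 0, 0.4, 0, 0, 0], [0, 0, 0.25, 0, 0, 0], [0, 0, 0.08, 0, 0, 0], [0, 0, 0, 0, 0, 0], [0, 0, 0, 0, 0, 0], [0, 0, 0, 0, 0, 0]]]' --hand 1 --force 40

```text
clock: 15.55
position: [0.5289, -0.0982, 0.0183]
ee_rot: [0.741, 0.672, -0.0, 0.001]
ft_force: [-0.4, 0.2, 0.3]
grip_width: -0.002
grasp_force: 0.0
```

```bash
cat >> h.py <<'E'
def tip():
    o=get_obs();q=o["position"]-O;print("t",round(o["clock"],2),"tcp c",(np.array([q@ex,q@ey,q[2]])*1000).round(1),"F",(o["ft_force"]@np.c_[ex,ey,[0,0,1]]).round(1),"rot",delta(o["position"],Rt(yawc+np.pi/2))[1],"w",round(float(o["grip_width"]),3))
E
python3 -c "
from h import *
tip()"
```

```text
t 15.55 tcp c [-84.2   0.3  18.3] F [-0.1 -0.5  0.3] rot [ 0.014  0.017 -0.064] w -0.002
```

Request:
carry_out --commands '[[[-0.06, 0, 0, 0, 0, -0.03], [-0.06, 0, 0, 0, 0, -0.03], [-0.06, 0, 0, 0, 0, 0], [-0.06, 0, 0, 0, 0, 0], [-0.06, 0, 0, 0, 0, 0], [-0.06, 0, 0, 0, 0, 0], [-0.06, 0, 0, 0, 0, 0], [-0.06, 0, 0, 0, 0, 0], [-0.06, 0, 0, 0, 0, 0], [-0.06, 0, 0, 0, 0, 0], [-0.06, 0, 0, 0, 0, 0], [-0.06, 0, 0, 0, 0, 0]]]'

```text
clock: 16.55
position: [0.5255, -0.1262, 0.0173]
ee_rot: [0.738, 0.674, -0.001, 0.0]
ft_force: [0.6, 2.9, -1.5]
grip_width: -0.001
grasp_force: 1.2
```

```bash
python3 -c "
from h import *
tip()"
```

```text
t 16.55 tcp c [-55.9  -0.6  17.3] F [-3.   0.4 -1.5] rot [-0.005  0.013  0.003] w -0.001
```

Request:
carry_out --commands '[[[-0.06, 0.005, -0.02, 0, 0, 0], [-0.06, 0.005, 0, 0, 0, 0], [-0.06, 0, 0, 0, 0, 0], [-0.06, 0, 0, 0, 0, 0], [-0.06, 0, 0, 0, 0, 0], [-0.06, 0, 0, 0, 0, 0], [-0.06, 0, 0, 0, 0, 0], [-0.06, 0, 0, 0, 0, 0], [-0.06, 0, 0, 0, 0, 0], [-0.06, 0, 0, 0, 0, 0], [-0.06, 0, 0, 0, 0, 0], [-0.06, 0, 0, 0, 0, 0]]]'

```text
clock: 17.55
position: [0.5234, -0.1556, 0.0183]
ee_rot: [0.739, 0.674, -0.001, 0.001]
ft_force: [0.3, 2.9, -1.9]
grip_width: -0.002
grasp_force: 1.2
```

```bash
python3 -c "
from h import *
tip()"
```

```text
t 17.55 tcp c [-26.5  -0.   18.3] F [-2.9 -0.  -1.9] rot [-0.     0.019 -0.002] w -0.002
```

Request:
carry_out --commands '[[[-0.06, 0, 0, 0, 0, 0], [-0.06, 0, 0, 0, 0, 0], [-0.06, 0, 0, 0, 0, 0], [-0.06, 0, 0, 0, 0, 0], [-0.05, 0, 0, 0, 0, 0], [-0.03, 0, 0, 0, 0, 0], [0, 0, 0, 0, 0, 0]]]'

```text
clock: 18.13
position: [0.5222, -0.1687, 0.0184]
ee_rot: [0.739, 0.674, -0.001, 0.001]
ft_force: [0.2, 1.4, -0.1]
grip_width: 0.002
grasp_force: 0.4
```

```bash
python3 -c "
from h import *
tip()"
```

```text
t 18.13 tcp c [-13.4  -0.1  18.4] F [-1.4  0.1 -0.1] rot [ 0.001  0.022 -0.007] w 0.002
```

Request:
carry_out --commands '[[[-0.025, 0, 0, 0, 0, 0], [-0.025, 0, 0, 0, 0, 0], [-0.025, 0, 0, 0, 0, 0], [0, 0, 0, 0, 0, 0]]]'

```text
clock: 18.47
position: [0.522, -0.1717, 0.0185]
ee_rot: [0.739, 0.674, -0.001, 0.001]
ft_force: [-0.1, 1.8, -0.2]
grip_width: 0.003
grasp_force: 0.2
```

```bash
python3 -c "
from h import *
tip()"
```

```text
t 18.47 tcp c [-10.4   0.   18.5] F [-1.7 -0.3 -0.2] rot [ 0.003  0.024 -0.005] w 0.003
```

Request:
carry_out --commands '[[[-0.025, 0, 0, 0, 0, 0], [-0.025, 0, 0, 0, 0, 0], [-0.025, 0, 0, 0, 0, 0], [0, 0, 0, 0, 0, 0]]]'

```text
clock: 18.8
position: [0.5219, -0.174, 0.0185]
ee_rot: [0.738, 0.674, -0.001, 0.001]
ft_force: [-0.4, 4.4, 1.9]
grip_width: -0.001
grasp_force: 2.3
```

Request:
carry_out --commands '[[[-0.025, 0, 0, 0, 0, 0], [-0.025, 0, 0, 0, 0, 0], [0, 0, 0, 0, 0, 0]]]'

```text
clock: 19.05
position: [0.5217, -0.176, 0.0185]
ee_rot: [0.738, 0.674, -0.001, 0.001]
ft_force: [0.3, 4.6, 1.7]
grip_width: -0.003
grasp_force: 2.2
```

```bash
python3 -c "
from h import *
tip()"
```

```text
t 19.05 tcp c [-6.   0.1 18.5] F [-4.6 -0.1  1.7] rot [ 0.003  0.018 -0.001] w -0.003
```

Request:
carry_out --commands '[[[-0.025, 0, 0, 0, 0, 0], [-0.025, 0, 0, 0, 0, 0], [0, 0, 0, 0, 0, 0]]]'

```text
clock: 19.3
position: [0.5215, -0.1781, 0.0185]
ee_rot: [0.738, 0.674, -0.001, 0.001]
ft_force: [0.6, 3.8, 2.8]
grip_width: -0.0
grasp_force: 2.3
```

Request:
carry_out --commands '[[[-0.025, 0, 0, 0, 0, 0], [-0.025, 0, 0, 0, 0, 0], [0, 0, 0, 0, 0, 0]]]'

```text
clock: 19.55
position: [0.5214, -0.1795, 0.0185]
ee_rot: [0.738, 0.674, -0.0, 0.001]
ft_force: [1.7, 6.5, 3.3]
grip_width: -0.001
grasp_force: 3.1
```

Request:
carry_out --commands '[[[0.05, 0, 0, 0, 0, 0], [0.1, 0, 0, 0, 0, 0], [0.3, 0, 0, 0, 0, 0], [0.4, 0, -0.4, 0, 0, 0], [0.4, 0, -0.6, 0, 0, 0], [0.4, 0, -0.6, 0, 0, 0], [0.3, 0, -0.6, 0, 0, 0], [0, 0, -0.4, 0, 0, 0], [0, 0, 0, 0, 0, 0], [0, 0, 0, 0, 0, 0]]]'

```text
clock: 20.38
position: [0.5286, -0.1016, 0.1227]
ee_rot: [0.738, 0.674, -0.0, 0.001]
ft_force: [-0.5, 0.4, -1.0]
grip_width: 0.001
grasp_force: 0.0
```

```bash
python3 - <<'E'
from h import *
tip(); p=camera_params("wrist");im=camera("wrist");np.savez("w3.npz",**p);cv2.imwrite("pics/w3.png",im[:,:,::-1])
g=cv2.cvtColor(im,cv2.COLOR_RGB2GRAY)
for z in (.047,.058):
    for xc in (.009,):
        c=[proj(p,O+ex*(xc+.0076)+ey*s*.0202+[0,0,z]).round(1) for s in (-1,1)]; print("pred screws",z,c,np.linalg.norm(c[1]-c[0]))
u,v=proj(p,O+ex*.0166+[0,0,.05]).astype(int)
r0,c0=v-45,u-60; m=(g[r0:v+45,c0:u+60]>110).astype(np.uint8)
n,l,st,ce=cv2.connectedComponentsWithStats(m)
for i in range(1,n):
    if st[i,4]>4: print(st[i].tolist(),(ce[i]+[c0,r0]).round(2))
print("column at centre+-15 px, rows:")
for du in (-18,18): print(du,r0,g[r0:v+45:2,u+du].tolist())
E
```

```text
t 20.38 tcp c [-80.7   0.3 122.7] F [-0.3 -0.6 -1. ] rot [0.015 0.017 0.004] w 0.001
pred screws 0.047 [array([228.8, 322.4]), array([280.5, 322.4])] 51.69999999999999
pred screws 0.058 [array([227.8, 332. ]), array([281.6, 332. ])] 53.80000000000001
[3, 0, 22, 17, 259] [204.88 285.57]
[48, 0, 8, 8, 26] [246.96 280.88]
[65, 0, 8, 8, 30] [261.07 281.2 ]
[96, 0, 23, 17, 254] [303.81 285.37]
[53, 64, 15, 17, 210] [254.28 350.89]
column at centre+-15 px, rows:
-18 279 [38, 37, 36, 39, 40, 37, 36, 36, 37, 36, 33, 32, 34, 35, 33, 33, 31, 32, 33, 31, 33, 33, 30, 33, 31, 29, 29, 27, 30, 30, 27, 25, 29, 29, 30, 27, 33, 40, 33, 29, 28, 27, 28, 24, 30]
18 279 [35, 35, 34, 38, 38, 37, 35, 33, 33, 33, 33, 33, 33, 34, 33, 35, 32, 30, 30, 32, 33, 33, 27, 29, 30, 30, 30, 28, 27, 29, 26, 30, 28, 27, 27, 30, 38, 38, 37, 30, 28, 28, 28, 26, 28]
```

Request:
carry_out --commands '[[[0.4, 0, -0.1, 0, 0, 0], [0.6, 0, -0.2, 0, 0, 0], [0.5, 0, -0.1, 0, 0, 0], [0.25, 0, 0, 0, 0, 0], [0, 0, 0, 0, 0, 0], [0, 0, 0, 0, 0, 0]]]'

```text
clock: 20.93
position: [0.534, -0.0331, 0.1371]
ee_rot: [0.738, 0.674, -0.002, 0.0]
ft_force: [-0.2, -0.6, -1.1]
grip_width: 0.004
grasp_force: 0.0
```

```bash
python3 - <<'E'
from h import *
tip(); p=camera_params("wrist");im=camera("wrist");np.savez("w4.npz",**p);cv2.imwrite("pics/w4.png",im[:,:,::-1])
g=cv2.cvtColor(im,cv2.COLOR_RGB2GRAY)
for z in (.047,.058):
        c=[proj(p,O+ex*(.009+.0076)+ey*s*.0202+[0,0,z]).round(1) for s in (-1,1)]; print("pred screws",z,c,np.linalg.norm(c[1]-c[0]))
u,v=proj(p,O+ex*.0166+[0,0,.05]).astype(int)
r0,c0=v-60,u-60; sub=g[r0:v+50,c0:u+60]; m=(sub>110).astype(np.uint8)
n,l,st,ce=cv2.connectedComponentsWithStats(m)
for i in range(1,n):
    if st[i,4]>4: print((st[i]+[c0,r0,0,0,0]).tolist(),(ce[i]+[c0,r0]).round(2))
for r in range(0,110,5): print(r0+r,''.join(' .:-=+*#%@'[min(9,int(x)//26)] for x in sub[r,::1]))
E
```

```text
t 20.93 tcp c [-149.5   -0.5  137.1] F [ 0.6 -0.1 -1.1] rot [-0.014  0.028 -0.   ] w 0.004
pred screws 0.047 [array([233.2, 377.2]), array([278.8, 377.3])] 45.600109648991
pred screws 0.058 [array([232.3, 387.7]), array([279.7, 387.8])] 47.40010548511467
[250, 329, 10, 8, 76] [254.39 332.67]
320 ............................................ .. ....................... ................................................
325 ................................... . ........ ........................ . ... ..... ................................ ...
330 .................... ... .................. . .......:+####%###-.......... ... ................... ................. . .
335 ..... ......................... .........  ..........:*#######*+.......   ..  ..........................................
340 ..................... ..... .... ......  .   ........           ......... . .  ............ ........... ......... .. ...
345 ................... .. ....... ... .    ..     .. .. ............ ..... .....  ....... ............ . .. ...............
350  .......... ... ... ... ........ ...... ...   ... ...
[... 252 characters left out ...]
..... ...... . ..... .... ........... .. ... .. .................
365 ............. ...    ..  .......... . .  . .      . .       .     . . .       .  .. ...  ..... ..... ...................
370 ... ....... ... ............ ...     .......  ............. ...... .  ...... ....  ........   .. .. . . ......  . . ....
375 ..  . ......... ..  .. ....  ..   . ... ..... .... ......  ............... .. ... ..   .. .. ...... ..... . ... .. . ...
380 .. .....  ... .. ....... .. . .    . ... .  .......... ..... .. .... . .....  ...      .......   . .  . . . . ... ......Traceback (most recent call last):
  File "<stdin>", line 11, in <module>
IndexError: index 65 is out of bounds for axis 0 with size 64
```

Request:
carry_out --commands '[[[-0.4, 0, -0.2, 0, 0, 0], [-0.8, 0, -0.3, 0, 0, 0], [-0.8, 0, -0.3, 0, 0, 0], [-0.6, 0, 0, 0, 0, 0], [-0.4, 0, 0, 0, 0, 0], [0, 0, 0, 0, 0, 0], [0, 0, 0, 0, 0, 0]]]'

```text
clock: 21.57
position: [0.5228, -0.1541, 0.1699]
ee_rot: [0.74, 0.673, -0.001, 0.001]
ft_force: [0.2, -0.8, -0.3]
grip_width: -0.0
grasp_force: 0.0
```

```bash
python3 - <<'E'
from h import *
tip(); p=camera_params("wrist");im=camera("wrist");np.savez("w5.npz",**p);cv2.imwrite("pics/w5.png",im[:,:,::-1])
g=cv2.cvtColor(im,cv2.COLOR_RGB2GRAY)
for z in (.047,.058):
        c=[proj(p,O+ex*(.009+.0076)+ey*s*.0202+[0,0,z]).round(1) for s in (-1,1)]; print("pred screws",z,c,np.linalg.norm(c[1]-c[0]))
print("lip crest",proj(p,O-ex*.004+[0,0,.014]),"tail bottom",proj(p,O+ex*.009+[0,0,.003]),"top",proj(p,O+ex*.009+[0,0,.047]))
u,v=proj(p,O+ex*.0166+[0,0,.05]).astype(int)
r0,c0=max(v-60,0),u-56; sub=g[r0:v+40,c0:u+56]; m=(sub>110).astype(np.uint8)
n,l,st,ce=cv2.connectedComponentsWithStats(m)
for i in range(1,n):
    if st[i,4]>4: print((st[i]+[c0,r0,0,0,0]).tolist(),(ce[i]+[c0,r0]).round(2))
for r in range(0,len(sub),3): print(r0+r,''.join(' .:-=+*#%@'[min(9,int(x)//26)] for x in sub[r,::1]))
E
```

```text
t 21.57 tcp c [-28.   -0.7 169.9] F [ 0.8  0.3 -0.3] rot [-0.007  0.024 -0.041] w -0.0
pred screws 0.047 [array([233.2, 235.6]), array([279.6, 235.4])] 46.40043103248075
pred screws 0.058 [array([232.4, 240.9]), array([280.5, 240.8])] 48.10010394999163
lip crest [256.18561423 201.39251197] tail bottom [256.17889347 210.43650984] top [256.37479476 227.42612779]
[203, 185, 107, 91, 5440] [255.85 218.28]
[276, 233, 8, 8, 43] [279.65 236.44]
[231, 234, 7, 7, 41] [233.95 236.73]
[237, 240, 14, 36, 391] [243.91 258.3 ]
[259, 240, 13, 36, 403] [264.43 257.97]
176 ----------------------------------------------------------------------------------------------------------------
179 ----------------------------------------------------------------------------------------------------------------
182 ----------------------------------------------------------------------------------------------------------------
185 ---+*********************************************************************************************************+--
188 ---*@@@@@@@@@@@@@@@@@%%%@@@@@@@@@@@@@@@@@@%%%@@@@@@@@@@@@@@@@@@@%@@@@
[... 2736 characters left out ...]
60 ------+@@@@@@@@####*#@%...::.........:=============.......:============-:::::::::::::::=#@@@@@@@@@@@@@@@@@=-----
263 ------+@%*%@@@@%###*#@-..............:============-.......:=============....:..::::::::-#@@@@@@@@@@@@@@@@@=-----
266 ------+@@%%@@@@@######..:..:...:....:-============-.......:-============:::::::::::::::-#@@@@@@@@@@@@@@@@@------
269 ------+%@%%@@@@@@###*-..............:-============-.......:-============:.......::.::.::*@@@@@@@@@@@@@@@@@------
272 ------=#@%%@@@@####*-...............:-============-.......:-============-..........:::..-%@@@@@@@@@@@@%@@#------
275 ------=#@%#@@@@@###+................:=============:........-=============..........:::.::*@@@@@@@@@@@@@@@*------
```

The numbers show the module flat behind the lip: screw spacing 45.7 px against 46.4 predicted for z=47 mm, tail about 10 mm inside, and the lip visible in full. Now the final push by feel.

Request:
carry_out --commands '[[[0, 0, 0.2, 0, 0, -0.04], [0, 0, 0.5, 0, 0.02, 0], [0, 0.01, 0.7, 0, 0, 0], [0, 0.01, 0.7, 0, 0, 0], [0, 0, 0.7, 0, 0, 0], [0, 0, 0.5, 0, 0, 0], [0, 0, 0.3, 0, 0, 0], [0, 0, 0.12, 0, 0, 0], [0, 0, 0, 0, 0, 0], [-0.15, 0, 0, 0, 0, 0], [-0.15, 0, 0, 0, 0, 0], [-0.1, 0, 0, 0, 0, 0], [0, 0, 0, 0, 0, 0]]]'

```text
clock: 22.7
position: [0.5234, -0.1697, 0.0225]
ee_rot: [0.738, 0.675, 0.0, 0.001]
ft_force: [-0.1, -0.6, 0.2]
grip_width: -0.0
grasp_force: 0.0
```

```bash
python3 -c "
from h import *
tip()"
```

```text
t 22.7 tcp c [-12.5   1.2  22.5] F [ 0.6 -0.   0.2] rot [0.016 0.004 0.02 ] w -0.0
```

Next I'll go forward 8 mm to regain contact, then in steps.

Request:
carry_out --commands '[[[-0.05, -0.03, 0, 0, 0, 0], [-0.05, 0, 0, 0, 0, 0], [-0.05, 0, 0, 0, 0, 0], [-0.05, 0, 0, 0, 0, 0], [0, 0, 0, 0, 0, 0]]]'

```text
clock: 23.12
position: [0.5212, -0.1763, 0.0216]
ee_rot: [0.737, 0.676, 0.0, 0.0]
ft_force: [-0.7, -0.0, -0.1]
grip_width: -0.004
grasp_force: 0.0
```

Request:
carry_out --commands '[[[-0.025, 0, 0, 0, 0, 0], [-0.025, 0, 0, 0, 0, 0], [0, 0, 0, 0, 0, 0], [0, 0, 0, 0, 0, 0]]]'

```text
clock: 23.45
position: [0.521, -0.1778, 0.0215]
ee_rot: [0.737, 0.676, 0.0, -0.0]
ft_force: [0.6, 0.4, -0.3]
grip_width: 0.001
grasp_force: 0.0
```

Request:
carry_out --commands '[[[-0.025, 0, 0, 0, 0, 0], [0, 0, 0, 0, 0, 0], [0, 0, 0, 0, 0, 0]]]'

```text
clock: 23.7
position: [0.5209, -0.1789, 0.0215]
ee_rot: [0.737, 0.676, 0.0, -0.0]
ft_force: [-0.2, -1.7, 0.3]
grip_width: 0.002
grasp_force: 0.0
```

Request:
carry_out --commands '[[[-0.025, 0, 0, 0, 0, 0], [0, 0, 0, 0, 0, 0], [0, 0, 0, 0, 0, 0]]]'

```text
clock: 23.95
position: [0.5209, -0.1795, 0.0215]
ee_rot: [0.737, 0.676, 0.0, -0.0]
ft_force: [-0.2, 1.8, 0.0]
grip_width: 0.0
grasp_force: 1.0
```

Request:
carry_out --commands '[[[-0.025, 0, 0, 0, 0, 0], [0, 0, 0, 0, 0, 0], [0, 0, 0, 0, 0, 0]]]'

```text
clock: 24.2
position: [0.5209, -0.1795, 0.0215]
ee_rot: [0.737, 0.676, 0.0, -0.001]
ft_force: [-0.6, 5.8, 2.3]
grip_width: -0.002
grasp_force: 2.9
```

Request:
carry_out --commands '[[[-0.025, 0, 0, 0, 0, 0], [0, 0, 0, 0, 0, 0], [0, 0, 0, 0, 0, 0]]]'

```text
clock: 24.45
position: [0.521, -0.1797, 0.0215]
ee_rot: [0.737, 0.676, 0.001, -0.001]
ft_force: [-0.6, 8.5, 4.3]
grip_width: -0.001
grasp_force: 4.2
```

Request:
carry_out --commands '[[[-0.025, 0, 0, 0, 0, 0], [0, 0, 0, 0, 0, 0], [0, 0, 0, 0, 0, 0]]]'

```text
clock: 24.7
position: [0.5212, -0.1802, 0.0215]
ee_rot: [0.736, 0.677, 0.001, -0.001]
ft_force: [0.2, 9.9, 2.9]
grip_width: 0.001
grasp_force: 5.0
```

Request:
carry_out --commands '[[[-0.025, 0, 0, 0, 0, 0], [0, 0, 0, 0, 0, 0], [0, 0, 0, 0, 0, 0]]]'

```text
clock: 24.95
position: [0.5213, -0.1807, 0.0215]
ee_rot: [0.736, 0.677, 0.001, -0.001]
ft_force: [0.0, 11.8, 3.9]
grip_width: -0.002
grasp_force: 5.8
```

Request:
carry_out --commands '[[[-0.025, 0, 0, 0, 0, 0], [0, 0, 0, 0, 0, 0], [0, 0, 0, 0, 0, 0]]]'

```text
clock: 25.2
position: [0.5213, -0.1811, 0.0215]
ee_rot: [0.736, 0.677, 0.002, -0.002]
ft_force: [0.7, 13.3, 3.6]
grip_width: 0.001
grasp_force: 6.7
```

Request:
carry_out --commands '[[[-0.025, 0, 0, 0, 0, 0], [-0.025, 0, 0, 0, 0, 0], [0, 0, 0, 0, 0, 0], [0, 0, 0, 0, 0, 0]]]'

```text
clock: 25.53
position: [0.5214, -0.182, 0.0215]
ee_rot: [0.736, 0.677, 0.002, -0.002]
ft_force: [0.8, 17.8, 5.1]
grip_width: -0.003
grasp_force: 8.6
```

Request:
carry_out --commands '[[[-0.025, 0, 0, 0, 0, 0], [0, 0, 0, 0, 0, 0], [0, 0, 0, 0, 0, 0]]]'

```text
clock: 25.78
position: [0.5214, -0.1823, 0.0215]
ee_rot: [0.736, 0.677, 0.002, -0.002]
ft_force: [0.6, 19.9, 7.4]
grip_width: -0.004
grasp_force: 9.6
```

Request:
carry_out --commands '[[[-0.025, 0, 0, 0, 0, 0], [0, 0, 0, 0, 0, 0], [0, 0, 0, 0, 0, 0], [0, 0, 0, 0, 0, 0], [0, 0, 0, 0, 0, 0], [0, 0, 0, 0, 0, 0]]]'

```text
clock: 26.28
position: [0.5214, -0.1828, 0.0215]
ee_rot: [0.736, 0.677, 0.002, -0.003]
ft_force: [-0.3, 21.2, 8.0]
grip_width: 0.0
grasp_force: 10.6
```

Request:
carry_out --commands '[[[0, 0, 0, 0, 0, 0], [0, 0, 0, 0, 0, 0], [0, 0, 0, 0, 0, 0], [0, 0, 0, 0, 0, 0], [0, 0, 0, 0, 0, 0], [0, 0, 0, 0, 0, 0], [0, 0, 0, 0, 0, 0], [0, 0, 0, 0, 0, 0]]]'

```text
clock: 26.95
position: [0.5214, -0.1828, 0.0215]
ee_rot: [0.736, 0.677, 0.002, -0.003]
ft_force: [-0.1, 21.3, 7.1]
grip_width: -0.001
grasp_force: 10.6
```

Request:
carry_out --commands '[[[0.015, 0, 0, 0, 0, 0], [0.015, 0, 0, 0, 0, 0], [0.015, 0, 0, 0, 0, 0], [0.015, 0, 0, 0, 0, 0], [0.015, 0, 0, 0, 0, 0], [0.015, 0, 0, 0, 0, 0], [0.015, 0, 0, 0, 0, 0], [0.015, 0, 0, 0, 0, 0], [0.015, 0, 0, 0, 0, 0], [0.015, 0, 0, 0, 0, 0], [0.015, 0, 0, 0, 0, 0], [0.015, 0, 0, 0, 0, 0], [0.015, 0, 0, 0, 0, 0], [0.015, 0, 0, 0, 0, 0], [0.015, 0, 0, 0, 0, 0], [0.015, 0, 0, 0, 0, 0], [0.015, 0, 0, 0, 0, 0], [0.015, 0, 0, 0, 0, 0], [0.015, 0, 0, 0, 0, 0], [0.015, 0, 0, 0, 0, 0]]]'

```text
clock: 28.62
position: [0.5211, -0.1769, 0.0215]
ee_rot: [0.737, 0.676, -0.0, -0.0]
ft_force: [0.7, 0.6, -0.4]
grip_width: 0.001
grasp_force: 0.0
```

Request:
carry_out --commands '[[[0.05, 0, 0, 0, 0, 0], [0.1, 0, 0, 0, 0, 0], [0.2, 0, 0, 0, 0, 0], [0.2, 0, -0.3, 0, 0, 0], [0, 0, -0.6, 0, 0, 0], [0, 0, -0.7, 0, 0, 0], [0, 0, -0.7, 0, 0, 0], [0, 0, -0.7, 0, 0, 0], [0, 0, -0.5, 0, 0, 0], [0, 0, -0.2, 0, 0, 0], [0, 0, 0, 0, 0, 0], [0, 0, 0, 0, 0, 0]]]'

```text
clock: 29.62
position: [0.5229, -0.1543, 0.1688]
ee_rot: [0.737, 0.676, 0.0, -0.0]
ft_force: [-0.7, 0.2, -0.4]
grip_width: -0.001
grasp_force: 0.0
```

```bash
python3 - <<'E'
from h import *
tip(); p=camera_params("wrist");im=camera("wrist")
g=cv2.cvtColor(im,cv2.COLOR_RGB2GRAY)
u,v=proj(p,O+ex*.0166+[0,0,.05]).astype(int)
r0,c0=max(v-60,0),u-56; sub=g[r0:v+40,c0:u+56]; m=(sub>110).astype(np.uint8)
n,l,st,ce=cv2.connectedComponentsWithStats(m)
for i in range(1,n):
    if 20<st[i,4]<100:
        c=ce[i]+[c0,r0]; q=ray(p,c,.047)-O; print(st[i].tolist(),c.round(1),"cradle",q@ex*1000,q@ey*1000)
p5=dict(np.load("w5.npz"))
for c in ((279.65,236.44),(233.95,236.73)): q=ray(p5,c,.047)-O; print("before",q@ex*1000,q@ey*1000)
E
```

```text
t 29.62 tcp c [-27.8  -0.6 168.8] F [-0.2 -0.7 -0.4] rot [-0.004 -0.004  0.044] w -0.001
[31, 58, 7, 8, 41] [233.  238.6] cradle 18.806295681837458 -19.816839368176527
[77, 59, 7, 7, 43] [279.1 238.9] cradle 18.88206952789173 20.32129740866414
before 17.54986017762788 20.297940954002275
before 17.677199630291984 -19.610574161383575
```

```bash
python3 -c "
from workcell import *
print(hand_in())"
```

```text
the job is handed in; nothing more can be done
None
```

The module was tipped over the lip and laid flat behind it, then pushed onto the contacts and left about 1 mm deeper than at first touch. The wrist read about 21 N, held for about a second; less friction, I estimate 13–15 N on the contacts. The job is handed in at about 30 s, with no verdict shown.

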